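# Cover a pile of bare boards with its hold-down plate and lock the cam

## Task

Take the aluminium hold-down plate by its black handle from the sloping rest and lower it level onto the middle of the green board pile in the magazine, squarely over the boards, feeling for the contact because the pile's height is not known: do not drop the plate, and do not press hard. Let go only when it rests on the pile, then push the red-gripped cam lever through its quarter turn to the end stop so that the pile is locked, and leave the other things on the bench where they are.

Things in the scene. Friction and masses are not known exactly. Their poses are not given: they have to be found in the camera images.
- plate: Loose pale aluminium plate, 100 (own x) x 140 (own y) x 8 mm thick, 0.25 to 0.5 kg, with a black bridge handle on top. Origin: centre of its underside; z is its upward normal. Starts on the rest, tilted 35 degrees, its top leaning to the rest's front. The handle bar is 12 mm thick (own x), 102 mm long (own y), from 34 to 50 mm above the underside, on feet at y = +-45 mm.
- plate_grip (a point): Middle of the plate's handle bar, 42 mm above the plate's underside; axes as the plate's.
- rest: Fixed dark steel sloping rest, foot 130 x 150 mm, highest point 95 mm. Origin: centre of its foot on the bench. Its front is its own -x, roughly towards the robot; the slope rises 35 degrees towards its +x and a 7 mm lip stops the plate at the lower (front) edge.
- magazine: Fixed magazine holding a pile of green bare boards, 100 (own x) x 140 (own y) mm, centred on the origin and square with the axes. Origin: middle of the pile's place, at bench height, z up. The pile's top is 30 to 70 mm above the bench, different every time and not reported: feel or see it; it is a little springy (2.5 N per mm, up to 8 mm). Base 8 mm thick, x +-75, y -96 to 140 mm.
- fence (a point): Top middle of the face of the magazine's end fence: 95 mm tall, at y = -78 mm, x +-35 mm. The magazine also has two steel posts, 10 mm in diameter, 95 mm tall, at x = 63, y = +-58 mm.
- cam_axis (a point): Top of the upright cam column on its axis, at x = 0, y = 94 mm of the magazine, 124 mm above the bench. Shaft 28 mm, hub 36 mm in diameter. The cam's nose reaches 22 mm from the axis and swings in beside the plate's edge when locked; it may nudge the plate a few mm towards the fence.
- clamp_lever (a joint): Angle of the cam lever about the upright cam column (axis at x = 0, y = 94 mm of the magazine), rad. 0: open, the arm points along the magazine's +y. It grows clockwise as seen from above to the end stop at 1.571, locked, where the arm points along the magazine's +x. It starts between 0 and 0.25. It stays where it is left; about 2 N at the grip moves it.
- lever_grip (a point): Middle of the upright red grip on the lever's arm, 80 mm from the column's axis, 138 mm above the bench. The grip is 18 mm in diameter and stands from 122 to 155 mm above the bench; the arm below it, 16 mm wide, spans 110 to 122 mm.
- nippers: Bystander: blue-handled nippers, 48 x 111 x 12 mm, lying; origin centre of its underside.
- reel: Bystander: reel of wire with green flanges, 72 mm diameter, 66 mm tall, upright; origin centre of its underside.
- swab_tub: Bystander: white tub with swabs, 58 mm diameter, 76 mm tall; origin centre of its underside.
- flux_bottle: Bystander: cream bottle with a red pointed cap, 43 mm diameter, 130 mm tall; origin centre of its underside.

How it is judged:
On the way, in this order (a step that is already met when the one before it is completed fails the run):
1. the plate is held clear of the rest and of everything else (contact force between plate and the fingers above 1 N and contact force between plate and rest below 0.05 N and contact force between plate and magazine below 0.05 N and distance between plate and rest above 0.1 m), for 0.2 s.
2. the plate, still held, touches down square and level on the pile (contact force between plate and the fingers above 1 N and x of plate in the frame of magazine between -0.012 and 0.012 m and y of plate in the frame of magazine between -0.012 and 0.012 m and angle between the x axis of plate and the x axis of magazine, either way round below 0.12 rad and angle between plate's own z axis and vertical below 0.06 rad and contact force between plate and magazine above 1 N), for 0.1 s.
3. the plate is released and lies on the pile (contact force between plate and the fingers below 0.05 N and x of plate in the frame of magazine between -0.012 and 0.012 m and y of plate in the frame of magazine between -0.012 and 0.012 m and angle between the x axis of plate and the x axis of magazine, either way round below 0.12 rad and angle between plate's own z axis and vertical below 0.06 rad and contact force between plate and magazine above 1 N), for 0.2 s.
4. the cam lever is at its locked end stop with the plate on the pile (value of joint clamp_lever above 1.48 rad and x of plate in the frame of magazine between -0.012 and 0.012 m and y of plate in the frame of magazine between -0.012 and 0.012 m and angle between the x axis of plate and the x axis of magazine, either way round below 0.12 rad and angle between plate's own z axis and vertical below 0.06 rad and contact force between plate and magazine above 1 N), for 0.2 s.
At the end, for the whole second after the job is handed in: The plate lies at rest on the pile, within 12 mm of its middle along both magazine axes, turned less than 0.12 rad and tilted less than 0.06 rad, and the cam lever stands at its locked stop (above 1.48 rad) (all of step 4 and linear speed of plate below 0.02 m/s); the robot touches nothing.
It fails at once if the plate is pressed or struck against the magazine with more than 40 N (contact force between plate and magazine above 40 N).
It fails at once if a bystander (nippers, reel, swab tub, flux bottle) is moved more than 30 mm (distance of any of nippers, reel, swab_tub, flux_bottle from where it was at the start of the episode above 0.03 m).
It also fails if it takes over 64 s, if anything falls off the work surface, if the arm or the gripper's body presses on something with over 40 N, if the wrist force passes 120 N, or if a joint passes its speed limit or range.

## Robot

A 6-joint arm with a two-finger parallel gripper is mounted at the origin on a cart in front of the work surface, level with it; the furniture and walls round the work are solid. World frame = base frame: x ahead of the robot, y to its left, z up, the work surface at z = 0. Lengths are in m, angles in rad, forces in N, time in s.
With the tool pointing down it reaches from about 0.35 to 1 m from the base axis. Payload 7.1 kg.
Tool frame: the origin (TCP) lies on the centre line of the jaws, within the pads' length; the fingertips stand 22 mm ahead of it and the grasp point (between the pads) lies 3 mm ahead of it; z points along the fingers, y is the direction in which the jaws open and shut (so a half turn about z gives the same grasp; the last joint's range is limited). The gripper opens to 85 mm and grips with 20 to 120 N. Pads are 22 mm wide; open, the fingers measure 114 mm over their backs; the gripper's body (76 mm by 85 mm) begins 54 mm behind the grasp point. The pads swing forward as they close: fully open they stand 13 mm farther back than shut.
Start: joints at [1.234, 0.423, 1.63, -0, 1.089, -0.019], TCP at [0.195, 0.594, 0.253] pointing down, gripper open.
Joint ranges: [-3, 3], [-0.9, 2.11], [0.09, 2.58], [-1.31, 4.45], [0.11, 2.69], [-2.54, 2.54]. Speed limits (rad/s): [2.39, 2.39, 3.01, 3.14, 3.14, 3.14].

## Interface

Orientations are given as a unit quaternion [x, y, z, w].
In Python, from station import robot gives the robot as it stands.
- The arm moves only by the shell command python3 -m inch 'ROWS' [FORCE]. ROWS is JSON, a list of rows, each an object with "twist": the turn, a rotation vector about the world's x, y, z in rad, a list of three; "slide": the shift along the world's x, y, z in m, a list of three; "claw": the gripper command: -1 is shut, 1 is fully open, values between are in proportion. A call has 1 to 8 rows; each row shifts and turns the pose as measured when the row begins; what a row does not reach is not made up. A row lasts 1/8 s, in which the tool goes at most 62.5 mm and 10.7 degrees, less where a joint would pass 70% of its speed; a pose out of reach is approached as far as the arm can. A call is refused whole if a number of a shift passes 0.0625 or a number of a turn 0.188, either way. A call with a gripper value outside its range is refused whole. The fingers move at their own pace and stop on an object; FORCE is the grip in N (left out, the last holds). Time passes only in rows, so rows that do not move let the fingers close. It gives the time, the measured TCP pose, the force and the opening at its end, in the units of the state.
- robot.get_state(): the state, without advancing time (a new reading comes with each control period).
- robot.get_image(name): name is "side" or "top" or "wrist"; returns a dict with "pixels" (384x512x3 uint8, red, green, blue), "z_map" (384x512 float32, m along the optical axis (not along the pixel's ray), 0 where there is no reading), "fx", "fy", "cx", "cy" (pixels), "rvec" (rotation vector, rad) and "tvec" (3), from world to camera coordinates, as OpenCV has them; the wrist camera has in their place "hand_eye" (4x4, takes a point from camera to tool coordinates, whose origin is the TCP and whose axes are the flange's). Camera axes: x right, y down, z forward; pixel columns grow to the right and rows downward; lengths in m; the calibration is good to about 2 mm. A picture is of the moment at which its call begins: read the wrist's pose just before it.
- robot.finish_job(): hands the job in, once; it reports no verdict.
Trained networks look in the newest picture that a camera, given by its name, has taken for a name from the list of things; names that differ only in an ending like _2 or _b are one class to them, and where a whole thing is asked for, a point or a joint stands for the part that bears it (a point fixed in the world has none). Each returns a list of dicts, best first, with "score" (0 to 1); they miss things now and then, are a little off and sometimes report something else, mostly with a low value. They report only what shows in the picture. A call takes as long as a camera call.
- robot.boxes_of(camera, query): "box" ([left, top, right, bottom] in pixels, round what is visible of it).
- robot.place_of(camera, query): "uv" ([column, row] in pixels: a listed point, or the origin of a listed thing).
The state is a dict: "clock": time; "joint_pos": joint angles; "dq": joint speeds; "joint_efforts": joint torques, N m; "tcp_pos": TCP position; "orientation": TCP orientation; "force": force on the tool from outside, world axes, zero at the start; "moment": the same for the moment, N m; "finger_gap": finger opening in m.
Only numpy, scipy, OpenCV 4.12 (cv2) and the standard library are available. Lean on these libraries where they do the work, as an engineer would, in place of code of your own. Each camera call takes 0.05 s, during which the arm holds its last target.

## Working session

There is one attempt and no reset: what is moved stays moved. The work goes in short steps, Python scripts to look and compute and a shell command to move; the robot and the scene stay as the last step left them, time stands still between calls to the robot, and variables do not carry over. Pictures are saved under pics/ and viewed, and the job is handed in when it is done.

```bash
ls; mkdir -p pics; cat > h.py <<'E'
import numpy as np, cv2
from scipy.spatial.transform import Rotation as R
from station import robot
def snap(n,f):
    im=robot.get_image(n); cv2.imwrite('pics/'+f,im['pixels'][:,:,::-1]); return im
def T(im,st=None):
    if 'hand_eye' in im:
        M=np.eye(4);M[:3,:3]=R.from_quat(st['orientation']).as_matrix();M[:3,3]=st['tcp_pos'];return M@np.array(im['hand_eye'])
    M=np.eye(4);M[:3,:3]=R.from_rotvec(np.ravel(im['rvec'])).as_matrix();M[:3,3]=np.ravel(im['tvec']);return np.linalg.inv(M)
def cloud(im,st=None):
    z=im['z_map'];v,u=np.indices(z.shape)
    P=np.stack([(u-im['cx'])/im['fx']*z,(v-im['cy'])/im['fy']*z,z],-1)
    M=T(im,st);W=P@M[:3,:3].T+M[:3,3];W[z==0]=np.nan;return W
E
python3 - <<'E'
from h import *
s=robot.get_state();print(s)
for n in ['top','side','wrist']:
    im=snap(n,n+'0.png');W=cloud(im,s);np.save('pics/'+n+'0.npy',W)
    for q in ['plate','plate_grip','rest','magazine','fence','cam_axis','lever_grip','nippers','reel','swab_tub','flux_bottle']:
        r=robot.place_of(n,q)
        for d in r[:1]:
            u,v=[int(round(x)) for x in d['uv']]
            p=W[min(max(v,0),383),min(max(u,0),511)]
            print(n,q,round(d['score'],2),u,v,np.round(p,3))
E
```

```text
pics
{'clock': 0.0, 'joint_pos': array([ 1.23401364e+00,  4.23865924e-01,  1.63072219e+00,  1.03240725e-05,
        1.08857920e+00, -1.89940535e-02]), 'dq': array([-0.00021735, -0.00127314, -0.00016049,  0.00080226, -0.00179266,
        0.00064902]), 'joint_efforts': array([ 2.66772377e-04, -5.57384992e+01, -2.81737536e+01,  1.59650341e-05,
        7.35835230e-03,  1.58837184e-05]), 'tcp_pos': array([0.19508725, 0.59321836, 0.25251735]), 'orientation': array([ 1.58228867e-01,  9.87402150e-01, -7.74096557e-04, -1.43818715e-04]), 'force': array([-0.48153434, -0.50927276,  0.34164254]), 'moment': array([-0.0303487 ,  0.023337  ,  0.01451826]), 'finger_gap': 0.0854296838786116}
top plate 0.89 162 212 [0.509 0.219 0.068]
top plate_grip 0.61 159 214 [0.504 0.229 0.063]
top rest 0.82 168 213 [0.508 0.203 0.061]
top magazine 0.67 283 202 [ 0.56  -0.136  0.036]
top fence 0.7 316 200 [ 0.579 -0.243 -0.005]
top cam_axis 0.77 254 198 [ 0.552 -0.048  0.12 ]
top lever_grip 0.58 226 188 [ 0.605  0.043 -0.   ]
top nippers 0.57 214 256 [ 0.392  0.067 -0.004]
top reel 0.66 359 246 [ 0.435 -0.355  0.066]
top swab_tub 0.73 206 154 [0.714 0.114 0.004]
top flux_bottle 0.72 168 156 [0.683 0.22  0.061]
side plate 0.72 216 167 [0.505 0.178 0.085]
side plate_grip 0.84 208 163 [0.498 0.259 0.065]
side rest 0.84 214 182 [0.489 0.149 0.046]
side magazine 0.77 267 237 [ 0.533 -0.226  0.06 ]
side fence 0.88 280 221 [ 0.635 -0.072 -0.001]
side cam_axis 0.88 248 181 [ 0.55  -0.019  0.122]
side lever_grip 0.93 246 171 [0.556 0.019 0.136]
side nippers 0.63 186 210 [0.378 0.072 0.003]
side reel 0.77 249 296 [ 0.427 -0.392  0.025]
side swab_tub 0.54 282 191 [0.709 0.093 0.006]
side flux_bottle 0.84 269 174 [0.704 0.205 0.018]
```

```bash
python3 - <<'E'
import cv2
for n,(x0,y0,x1,y1) in {'top':(120,120,390,300),'side':(150,110,350,330)}.items():
    a=cv2.imread(f'pics/{n}0.png')[y0:y1,x0:x1];f=min(790/(x1-x0),590/(y1-y0));cv2.imwrite(f'pics/{n}0c.png',cv2.resize(a,None,fx=f,fy=f,interpolation=2)); print(f)
E
```

```text
2.925925925925926
2.6818181818181817
```

View pics/top0c.png

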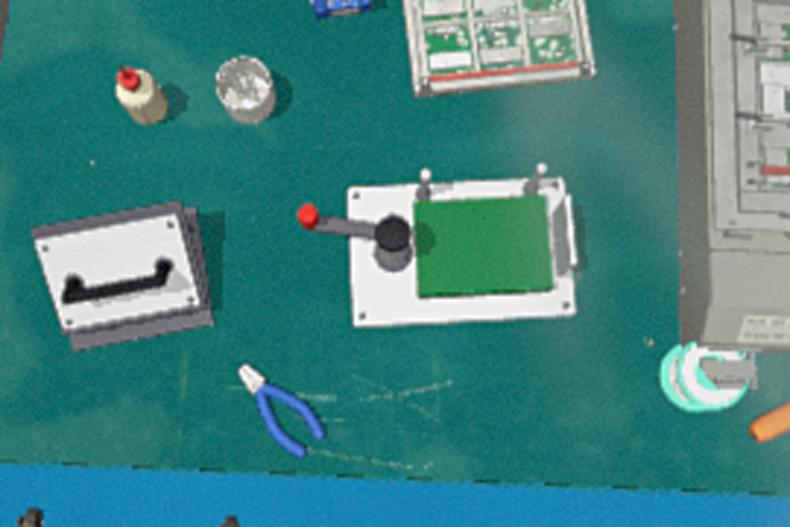

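View pics/side0c.png

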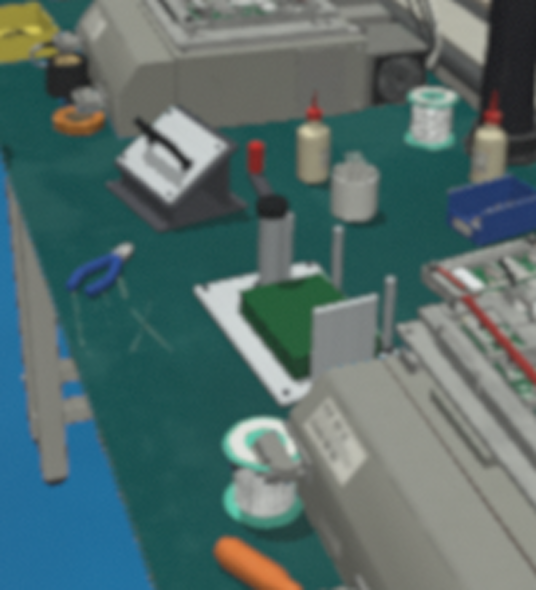

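View pics/wrist0.png

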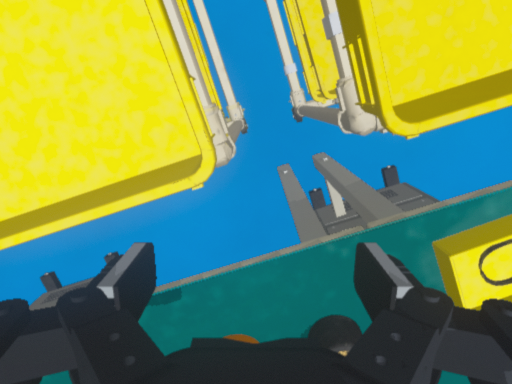

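The top view shows the plate on the rest at left (~162,212), the magazine in the middle with its lever pointing left (grip at ~(226,188)) and the fence at right. The side view agrees. Next I fit the poses.

```bash
python3 - <<'E'
from h import *
for n in ['top','side']:
    W=np.load(f'pics/{n}0.npy');I=cv2.imread(f'pics/{n}0.png').astype(int)
    x,y,z=W[...,0],W[...,1],W[...,2];b,g,r=I[...,0],I[...,1],I[...,2]
    # pile
    m=(x>.45)&(x<.68)&(y>-.25)&(y<0)&(z>.025)&(z<.08)&(g>1.5*r)&(g>1.2*b)
    P=W[m];print(n,'pile',m.sum(),'z',np.percentile(P[:,2],[5,50,95]).round(4))
    c,s,a=cv2.minAreaRect(P[:,:2].astype(np.float32));print(np.round(c,4),np.round(s,4),a, P[:,:2].mean(0).round(4))
    # plate
    m=(x>.40)&(x<.62)&(y>.1)&(y<.32)&(z>.01)&(I.min(-1)>150)
    P=W[m];c0=P.mean(0)
    for _ in range(3):
        c0=np.median(P,0) if 0 else P.mean(0);u,s,vt=np.linalg.svd(P-c0,full_matrices=False);nn=vt[2]*np.sign(vt[2][2]);d=(P-c0)@nn;P=P[abs(d)<.004]
    print('plate',len(P),'n',nn.round(3),'tilt',np.degrees(np.arccos(nn[2])).round(1),'az',np.degrees(np.arctan2(nn[1],nn[0])).round(1), c0.round(4))
    yx=np.cross(nn,[-nn[0],-nn[1],0]);yx/=np.linalg.norm(yx);  # horizontal in plate
    if yx[1]<0: yx=-yx
    xx=np.cross(yx,nn)
    q=np.c_[(P-c0)@xx,(P-c0)@yx].astype(np.float32)
    c,s,a=cv2.minAreaRect(q);print('rect',c,s,a,'yaxis',yx.round(3),'xaxis',xx.round(3),'ctr',(c0+c[0]*xx+c[1]*yx).round(4))
    # red
    m=(r>150)&(g<80)&(b<80)&(x>.4)&(x<.68)&(y>-.05)&(y<.1);P=W[m];print('red',m.sum(),np.nanmean(P,0),np.nanmax(P[:,2]) if len(P) else 0)
E
```

```text
top pile 1437 z [0.0321 0.0354 0.0385]
[ 0.5576 -0.1402] [0.0994 0.1381] 5.495362758636475 [ 0.5558 -0.1402]
plate 1251 n [-0.56  -0.133  0.818] tilt 35.2 az -166.6 [0.5097 0.2248 0.0668]
rect (-0.004673458635807037, 0.0009939298033714294) (0.13955797255039215, 0.10371588915586472) 89.91563415527344 yaxis [-0.231  0.973  0.   ] xaxis [0.795 0.189 0.576] ctr [0.5058 0.2249 0.0641]
red 32 [0.55517866 0.03245377 0.15272661] 0.15693384556617562
side pile 643 z [0.0298 0.0365 0.0391]
[ 0.5566 -0.1421] [0.1014 0.1416] 5.794022560119629 [ 0.5408 -0.1333]
plate 494 n [-0.552 -0.132  0.823] tilt 34.6 az -166.5 [0.5092 0.2199 0.0676]
rect (-0.0018606968224048615, 0.004838608205318451) (0.14174336194992065, 0.09836278110742569) 89.73674011230469 yaxis [-0.233  0.972  0.   ] xaxis [0.801 0.192 0.568] ctr [0.5066 0.2242 0.0665]
red 8 [0.55559658 0.0291763  0.15553989] 0.15653997904851225
```

```bash
cat >> h.py <<'E'
def target_rot(zt,yt):
    z=np.array(zt,float);z/=np.linalg.norm(z);y=np.array(yt,float);y-=z*(y@z);y/=np.linalg.norm(y)
    return np.c_[np.cross(y,z),y,z]
def delta(p,Rm,n=None):
    s=robot.get_state();R0=R.from_quat(s['orientation']).as_matrix()
    rv=R.from_matrix(Rm@R0.T).as_rotvec();dp=np.array(p)-s['tcp_pos']
    n=n or int(np.ceil(max(np.linalg.norm(dp)/.06,np.linalg.norm(rv)/.18,1)))
    print('clock',round(s['clock'],2),'dp',dp.round(4),'rv',rv.round(4),'rows',n,'each',(dp/n).round(4),(rv/n).round(4),'F',s['force'].round(2),'gap',round(s['finger_gap'],4))
E
python3 - <<'E'
from h import *
W=np.concatenate([np.load(f'pics/{n}0.npy').reshape(-1,3) for n in ['top','side']])
W=W[np.isfinite(W).all(1)]
print('max height grid rows x .2-.9, cols y -.4...0.7')
for x in np.arange(.2,.9,.1):
    print(round(x,1),[ (lambda q:round(float(np.percentile(q,99)),2) if len(q) else None)(W[(W[:,0]>=x)&(W[:,0]<x+.1)&(W[:,1]>=y)&(W[:,1]<y+.1)][:,2]) for y in np.arange(-.4,.7,.1)])
n=np.array([-.556,-.1325,.82]);n/=np.linalg.norm(n)
g=np.array([.5062,.2245,.0653])+n*.034
xx=np.array([.798,.19,.572])
print('grip',g,'view pose')
delta(g+n*.14,target_rot(-n,xx)); 
E
```

```text
max height grid rows x .2-.9, cols y -.4...0.7
0.2 [-0.75, -0.75, -0.75, -0.75, -0.75, -0.75, -0.6, -0.75, 0.57, 0.56, 0.43]
0.3 [0.06, 0.0, 0.0, 0.0, 0.01, 0.0, 0.0, 0.0, 0.0, 0.0, 0.0]
0.4 [0.12, 0.01, 0.01, 0.01, 0.01, 0.1, 0.1, 0.08, 0.1, 0.1, 0.1]
0.5 [0.18, 0.1, 0.04, 0.13, 0.16, 0.09, 0.09, 0.18, 0.18, 0.19, 0.19]
0.6 [0.2, 0.04, 0.09, 0.09, 0.04, 0.05, 0.1, 0.57, 0.55, 0.54, 0.19]
0.7 [0.59, 0.03, 0.03, 0.03, 0.05, 0.07, 0.57, 0.57, 0.53, 0.56, 0.27]
0.8 [0.53, 0.02, 0.02, 0.05, 0.05, 0.51, 0.58, 0.55, 0.29, 0.37, 0.38]
grip [0.48728741 0.21999295 0.09319266] view pose
clock 1.8 dp [ 0.2142 -0.3923 -0.0453] rv [ 0.43   -0.4676 -0.9865] rows 8 each [ 0.0268 -0.049  -0.0057] [ 0.0537 -0.0584 -0.1233] F [-0.28  0.28 -0.06] gap 0.085
```

```bash
python3 -m inch '[{"twist":[0.054,-0.058,-0.123],"slide":[0.027,-0.049,-0.005],"claw":1},{"twist":[0.054,-0.058,-0.123],"slide":[0.027,-0.049,-0.005],"claw":1},{"twist":[0.054,-0.058,-0.123],"slide":[0.027,-0.049,-0.005],"claw":1},{"twist":[0.054,-0.058,-0.123],"slide":[0.027,-0.049,-0.005],"claw":1},{"twist":[0.054,-0.058,-0.123],"slide":[0.027,-0.049,-0.005],"claw":1},{"twist":[0.054,-0.058,-0.123],"slide":[0.027,-0.049,-0.005],"claw":1},{"twist":[0.054,-0.058,-0.123],"slide":[0.027,-0.049,-0.005],"claw":1},{"twist":[0.054,-0.058,-0.123],"slide":[0.027,-0.049,-0.005],"claw":1}]' 40
cat > view.py <<'E'
from h import *
n=np.array([-.556,-.1325,.82]);n/=np.linalg.norm(n)
g=np.array([.5062,.2245,.0653])+n*.034
xx=np.array([.798,.19,.572])
E
python3 - <<'E'
from view import *
delta(g+n*.14,target_rot(-n,xx)); print(robot.get_state()['joint_pos'])
E
```

```text
clock: 2.8
tcp_pos: [0.405, 0.2178, 0.2181]
orientation: [0.577, 0.761, 0.233, 0.185]
force: [1.3, 0.5, 1.2]
finger_gap: 0.0852
clock 2.8 dp [ 0.0044 -0.0163 -0.01  ] rv [ 0.0141 -0.0013 -0.0351] rows 1 each [ 0.0044 -0.0163 -0.01  ] [ 0.0141 -0.0013 -0.0351] F [1.35 0.52 1.16] gap 0.0852
[ 0.57903119  0.10907375  2.34722886 -1.05240679  0.21303274  1.29331257]
```

```bash
cat >> h.py <<'E'
def log():
    import json
    s=robot.get_state();open('log.jsonl','a').write(json.dumps({k:np.asarray(s[k]).tolist() for k in ['joint_pos','tcp_pos','orientation']})+'\n');print(s['joint_pos'].round(3));return s
E
python3 - <<'E'
from h import *
import json
open('log.jsonl','a').write(json.dumps(dict(joint_pos=[1.23401364,.423865924,1.63072219,0,1.08857920,-.0189940],tcp_pos=[0.19508725,0.59321836,0.25251735],orientation=[.158228867,.98740215,-7.74e-4,-1.438e-4]))+'\n')
log()
E
python3 -m inch '[{"twist":[0.014,0,-0.035],"slide":[0.004,-0.016,-0.01],"claw":1}]'
python3 - <<'E'
from view import *
s=log();delta(g+n*.14,target_rot(-n,xx))
im=snap('wrist','wrist1.png');W=cloud(im,s);np.save('pics/wrist1.npy',W)
for q in ['plate','plate_grip']:
    for d in robot.place_of('wrist',q)[:1]:
        u,v=[int(round(x)) for x in d['uv']];print(q,d,W[v,u])
E
```

```text
[ 0.579  0.109  2.347 -1.052  0.213  1.293]
clock: 2.92
tcp_pos: [0.4096, 0.2006, 0.2084]
orientation: [0.592, 0.748, 0.235, 0.186]
force: [0.4, 0.6, 0.3]
finger_gap: 0.0854
[ 0.533  0.128  2.367 -1.239  0.18   1.484]
clock 2.92 dp [-0.0002  0.0008 -0.0004] rv [-0.0013  0.      0.0027] rows 1 each [-0.0002  0.0008 -0.0004] [-0.0013  0.      0.0027] F [0.39 0.63 0.33] gap 0.0854
plate {'uv': [254.6, 171.1], 'score': 0.71} [0.48047162 0.23174556 0.09938548]
plate_grip {'uv': [252.9, 183.1], 'score': 0.74} [0.4812401  0.22213355 0.0987265 ]
```

View pics/wrist1.png

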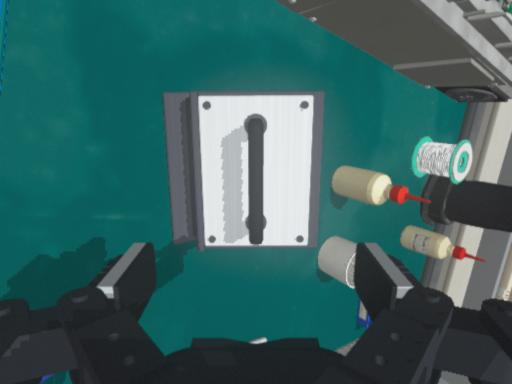

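The wrist view shows the plate straight on: bar from (257,120) to (256,243), plate corners ~(200,97)–(313,247). I'll refine the bar position and check how close the wrist is to its singularity and joint limits.

```bash
python3 - <<'E'
from view import *
import json
from scipy.optimize import least_squares
W=np.load('pics/wrist1.npy');I=cv2.imread('pics/wrist1.png').astype(int)
c=np.array([.5062,.2245,.0653]); D=W-c; h=D@n
pl=(I.min(-1)>140)&(abs(h)<.012)&(np.linalg.norm(D,axis=-1)<.11)
P=W[pl]
for _ in range(3):
    c0=P.mean(0);vt=np.linalg.svd(P-c0,full_matrices=False)[2];nn=vt[2]*np.sign(vt[2][2]);P=P[abs((P-c0)@nn)<.003]
print('n',nn.round(4),c0.round(4),len(P))
yy=np.cross(nn,xx);yy/=np.linalg.norm(yy);x2=np.cross(yy,nn)
q=np.c_[(P-c0)@x2,(P-c0)@yy].astype(np.float32);r=cv2.minAreaRect(q);print(r);C=c0+r[0][0]*x2+r[0][1]*yy;print('ctr top',C.round(4),'yaxis',yy.round(3))
D=W-C;h=D@nn
b=(h>.036)&(h<.05)&(np.linalg.norm(D,axis=-1)<.08)
P=W[b];u=(P-C)@x2;v=(P-C)@yy;print('bar',b.sum(),'h',np.percentile((P-C)@nn,[5,50,95]).round(4),'x',np.percentile(u,[1,50,99]).round(4),'y',np.percentile(v,[1,99]).round(4),'slope',np.polyfit(v,u,1).round(4))
L=[json.loads(l) for l in open('log.jsonl')]
for l in L:
    z=R.from_quat(l['orientation']).as_matrix()[:,2];print('z',z.round(3),'fore az',l['joint_pos'][0],'pitch',l['joint_pos'][1]+l['joint_pos'][2])
def fk(p,q):
    a1,h,L1,L2,e,d,o=p
    r=a1+L1*np.sin(q[1])+L2*np.sin(q[1]+q[2])+e*np.cos(q[1]+q[2]); zz=h+L1*np.cos(q[1])+L2*np.cos(q[1]+q[2])-e*np.sin(q[1]+q[2])
    return np.array([r*np.cos(q[0]),r*np.sin(q[0]),zz])
def Rq(q): return (R.from_euler('Z',q[0])*R.from_euler('Y',q[1]+q[2])*R.from_euler('Z',q[3])*R.from_euler('Y',q[4])).as_matrix()
for l in L: print(Rq(l['joint_pos'])[:,2].round(3))
E
```

```text
n [-0.558  -0.1337  0.819 ] [0.5056 0.2314 0.0654] 14132
((1.948326826095581e-06, -0.005970284342765808), (0.09968474507331848, 0.13956283032894135), 0.03709150478243828)
ctr top [0.507  0.2256 0.0654] yaxis [-0.232  0.973  0.001]
bar 1798 h [0.039  0.0415 0.0428] x [-0.0061 -0.0005  0.0052] y [-0.0476  0.0495] slope [-0.0021 -0.0004]
z [-0.001 -0.001 -1.   ] fore az 1.23401364 pitch 2.054588114
z [ 0.55   0.14  -0.823] fore az 0.5790311870245574 pitch 2.456302608080279
z [ 0.557  0.132 -0.82 ] fore az 0.532698444248985 pitch 2.4947135888415586
[-0.001 -0.001 -1.   ]
[ 0.55   0.14  -0.823]
[ 0.557  0.132 -0.82 ]
```

```bash
cat > kin.py <<'E'
from view import *
import json
from scipy.optimize import least_squares
L=[json.loads(l) for l in open('log.jsonl')]
def fk(p,q):
    a1,h,L1,L2,e,d=p
    t=q[1]+q[2]
    r=a1+L1*np.sin(q[1])+L2*np.sin(t)+e*np.cos(t); zz=h+L1*np.cos(q[1])+L2*np.cos(t)-e*np.sin(t)
    Rm=(R.from_euler('Z',q[0])*R.from_euler('Y',t)*R.from_euler('Z',q[3])*R.from_euler('Y',q[4])).as_matrix()
    return np.array([r*np.cos(q[0]),r*np.sin(q[0]),zz])+d*Rm[:,2],Rm[:,2]
def res(p): return np.r_[np.concatenate([(fk(p,l['joint_pos'])[0]-l['tcp_pos'])*1000 for l in L]),(p-np.array([.05,.3,.4,.4,0.03,.21]))*1]
f=least_squares(res,[.05,.3,.4,.4,0.0,.21]);p=f.x
print('params',p.round(4),'res mm',np.abs(f.fun[:-6]).max())
lo=np.array([-3,-.9,.09,-1.31,.11]);hi=np.array([3,2.11,2.58,4.45,2.69])
def ik(P,z,q0):
    f=least_squares(lambda q:np.r_[(fk(p,q)[0]-P)*100,(fk(p,q)[1]-z)*100],np.clip(q0,lo+1e-3,hi-1e-3),bounds=(lo,hi));return f.x,np.abs(f.fun).max()
E
python3 - <<'E'
from kin import *
for k in [.14,.1,.05,0]:
  for tilt in [35,30,25]:
    a=np.radians(tilt);ax=np.array([-.232,.973,0]);z=R.from_rotvec(ax*np.radians(35-tilt)).apply(-n)
    P=g-z*k-z*.003
    for q4 in [-1,0.3,1.5,3.0,4]:
        q,e=ik(P,z,np.r_[L[-1]['joint_pos'][:3],q4,.25])
        if e<.05: print(k,tilt,q.round(3),'pitch',(q[1]+q[2]).round(3))
E
```

```text
params [0.0726 0.2612 0.5048 0.4244 0.0673 0.2118] res mm 11.235949210394141
0.14 35 [ 0.538  0.121  2.369 -1.21   0.184] pitch 2.489
0.14 35 [ 0.538  0.121  2.369 -1.21   0.184] pitch 2.489
0.14 35 [ 0.538  0.121  2.369 -1.21   0.184] pitch 2.489
0.14 30 [ 0.516  0.115  2.299 -0.565  0.262] pitch 2.414
0.14 30 [ 0.516  0.115  2.299 -0.565  0.262] pitch 2.414
0.14 30 [ 0.516  0.115  2.299 -0.565  0.262] pitch 2.414
0.14 25 [ 0.497  0.125  2.228 -0.297  0.382] pitch 2.353
0.14 25 [ 0.497  0.125  2.228 -0.297  0.382] pitch 2.353
0.14 25 [ 0.497  0.125  2.228 -0.297  0.382] pitch 2.353
0.1 35 [0.519 0.253 2.349 4.42  0.169] pitch 2.601
0.1 35 [0.519 0.253 2.349 4.42  0.169] pitch 2.601
0.1 30 [ 0.502  0.239  2.288 -0.886  0.171] pitch 2.527
0.1 30 [ 0.502  0.239  2.288 -0.886  0.171] pitch 2.527
0.1 30 [ 0.502  0.239  2.288 -0.886  0.171] pitch 2.527
0.1 25 [ 0.486  0.238  2.226 -0.396  0.275] pitch 2.464
0.1 25 [ 0.486  0.238  2.226 -0.396  0.275] pitch 2.464
0.1 25 [ 0.486  0.238  2.226 -0.396  0.275] pitch 2.464
0.05 35 [0.498 0.407 2.308 3.883 0.223] pitch 2.715
0.05 35 [0.498 0.407 2.308 3.883 0.223] pitch 2.715
0.05 35 [0.498 0.407 2.308 3.883 0.223] pitch 2.715
0.05 25 [ 0.474  0.38   2.208 -0.659  0.164] pitch 2.588
0.05 25 [ 0.474  0.38   2.208 -0.659  0.164] pitch 2.588
0.05 25 [ 0.474  0.38   2.208 -0.659  0.164] pitch 2.588
0 35 [0.48  0.549 2.251 3.654 0.288] pitch 2.8
0 35 [0.48  0.549 2.251 3.654 0.288] pitch 2.8
0 35 [0.48  0.549 2.251 3.654 0.288] pitch 2.8
0 30 [0.471 0.53  2.214 3.955 0.162] pitch 2.744
0 30 [0.471 0.53  2.214 3.955 0.162] pitch 2.744
```

```bash
cat > poses.py <<'E'
from kin import *
n=np.array([-.5575,-.1335,.8193]);n/=np.linalg.norm(n)
x2=np.array([.798,.191,.572]);x2-=n*(x2@n);x2/=np.linalg.norm(x2);y2=np.cross(n,x2)
C=np.array([.507,.2253,.0654]);g=C+n*.034-x2*.0003
a=np.radians(5.6);xm=np.array([np.cos(a),np.sin(a),0]);ym=np.array([-np.sin(a),np.cos(a),0]);cm=np.array([.5571,-.1408,0])
def gz(phi): return R.from_rotvec(x2*phi).apply(-n)   # tool z in grasp
def pz(phi): return R.from_rotvec(xm*phi).apply([0,0,-1.])
E
python3 - <<'E'
from poses import *
for deg in [15,20,25,30,35]:
    ph=np.radians(deg);z=gz(ph);print(deg,'z',z.round(3))
    for k,up in [(.12,0),(.06,0),(0,0),(0,.05),(0,.12)]:
        for q4 in [.5,1.5,2.5]:
            q,e=ik(g-z*k-z*.003+np.array([0,0,up]),z,np.r_[L[-1]['joint_pos'][:3],q4,.35])
            if e<.05: print('  ',k,up,q.round(3));break
    z=pz(ph)
    for hh in [.077,.2]:
        q,e=ik(cm+np.array([0,0,hh])-z*.003,z,np.r_[-.25,.4,1.8,.3,1]);print('  pile',hh,q.round(3),e)
E
```

```text
params [0.0726 0.2612 0.5048 0.4244 0.0673 0.2118] res mm 11.235949210394141
15 z [ 0.478  0.381 -0.791]
   0.12 0 [0.277 0.207 2.385 1.853 0.247]
   0.06 0 [0.315 0.397 2.336 2.349 0.305]
   0 0 [0.346 0.565 2.264 2.575 0.373]
   0 0.05 [0.346 0.419 2.255 2.257 0.256]
   0 0.12 [0.346 0.234 2.214 1.267 0.207]
  pile 0.077 [-0.335  0.665  1.805  0.33   0.812] 2.220446049250313e-14
  pile 0.2 [-0.335  0.456  1.753  0.273  1.061] 1.687538997430238e-12
20 z [ 0.444  0.458 -0.77 ]
   0.12 0 [0.196 0.237 2.38  1.758 0.378]
   0.06 0 [0.254 0.418 2.331 2.133 0.403]
   0 0 [0.302 0.579 2.26  2.358 0.447]
   0 0.05 [0.302 0.434 2.253 2.066 0.354]
   0 0.12 [0.302 0.247 2.214 1.412 0.314]
  pile 0.077 [-0.362  0.683  1.785  0.41   0.876] 1.1796119636642288e-14
  pile 0.2 [-0.362  0.476  1.737  0.349  1.114] 2.220446049250313e-14
25 z [ 0.407  0.532 -0.743]
   0.12 0 [0.121 0.277 2.367 1.689 0.504]
   0.06 0 [0.196 0.446 2.32  1.986 0.505]
   0 0 [0.26  0.598 2.252 2.194 0.529]
   0 0.05 [0.26  0.453 2.247 1.947 0.456]
   0 0.12 [0.26  0.266 2.211 1.472 0.424]
  pile 0.077 [-0.388  0.705  1.76
[... 170 characters left out ...]
29 0.622]
   0.06 0 [0.142 0.479 2.305 1.875 0.607]
   0 0 [0.22  0.62  2.24  2.064 0.614]
   0 0.05 [0.22  0.477 2.237 1.86  0.558]
   0 0.12 [0.22  0.291 2.205 1.498 0.534]
  pile 0.077 [-0.411  0.729  1.744  0.54   1.014] 1.942890293094024e-14
  pile 0.2 [-0.411  0.522  1.706  0.482  1.228] 4.615197113366776e-11
35 z [ 0.323  0.667 -0.671]
   0.12 0 [-0.007  0.378  2.322  1.573  0.733]
   0.06 0 [0.093 0.517 2.283 1.784 0.706]
   0 0 [0.183 0.646 2.224 1.958 0.701]
   0 0.05 [0.183 0.505 2.224 1.79  0.658]
   0 0.12 [0.183 0.319 2.196 1.507 0.642]
  pile 0.077 [-0.433  0.755  1.723  0.593  1.086] 2.8449465006019636e-14
  pile 0.2 [-0.433  0.549  1.691  0.541  1.287] 3.3306690738754696e-14
```

```bash
python3 - <<'E'
from poses import *
def q6(q,z,y):
    B=(R.from_euler('Z',q[0])*R.from_euler('Y',q[1]+q[2])*R.from_euler('Z',q[3])*R.from_euler('Y',q[4])).as_matrix()
    M=B.T@target_rot(z,y);return np.arctan2(M[1,0],M[0,0])-np.pi/2
print('check',q6(L[-1]['joint_pos'],-n,x2),L[-1]['joint_pos'][5])
w=lambda a:(a+np.pi)%(2*np.pi)-np.pi
for deg in [15,20,25,30]:
    ph=np.radians(deg);z=gz(ph)
    for k,up in [(.12,0),(.06,0),(0,0),(0,.05),(0,.12)]:
        q,e=ik(g-z*k-z*.003+np.array([0,0,up]),z,np.r_[L[-1]['joint_pos'][:3],1.5,.35]);print(deg,k,up,q.round(2),'q6',w(q6(q,z,x2)).round(2),'flip',w(q6(q,z,-x2)).round(2))
    z=pz(ph);q,e=ik(cm+np.array([0,0,.1])-z*.003,z,np.r_[-.25,.4,1.8,.3,1]);print(deg,'pile',q.round(2),'q6',w(q6(q,z,xm)).round(2),'flip',w(q6(q,z,-xm)).round(2))
E
```

```text
params [0.0726 0.2612 0.5048 0.4244 0.0673 0.2118] res mm 11.235949210394141
check 1.480603065944885 1.4844646276087405
15 0.12 0 [0.28 0.21 2.39 1.85 0.25] q6 -1.83 flip 1.32
15 0.06 0 [0.31 0.4  2.34 2.35 0.3 ] q6 -2.31 flip 0.84
15 0 0 [0.35 0.56 2.26 2.57 0.37] q6 -2.51 flip 0.63
15 0 0.05 [0.35 0.42 2.25 2.26 0.26] q6 -2.18 flip 0.96
15 0 0.12 [0.35 0.23 2.21 1.27 0.21] q6 -1.17 flip 1.97
15 pile [-0.34  0.62  1.8   0.32  0.86] q6 -0.66 flip 2.48
20 0.12 0 [0.2  0.24 2.38 1.76 0.38] q6 -1.81 flip 1.34
20 0.06 0 [0.25 0.42 2.33 2.13 0.4 ] q6 -2.15 flip 0.99
20 0 0 [0.3  0.58 2.26 2.36 0.45] q6 -2.35 flip 0.79
20 0 0.05 [0.3  0.43 2.25 2.07 0.35] q6 -2.04 flip 1.11
20 0 0.12 [0.3  0.25 2.21 1.41 0.31] q6 -1.35 flip 1.8
20 pile [-0.36  0.64  1.78  0.4   0.92] q6 -0.73 flip 2.41
25 0.12 0 [0.12 0.28 2.37 1.69 0.5 ] q6 -1.81 flip 1.33
25 0.06 0 [0.2  0.45 2.32 1.99 0.51] q6 -2.07 flip 1.07
25 0 0 [0.26 0.6  2.25 2.19 0.53] q6 -2.24 flip 0.9
25 0 0.05 [0.26 0.45 2.25 1.95 0.46] q6 -1.96 flip 1.18
25 0 0.12 [0.26 0.27 2.21 1.47 0.42] q6 -1.44 flip 1.7
25 pile [-0.39  0.66  1.76  0.47  0.98] q6 -0.8 flip 2.34
30 0.12 0 [0.05 0.32 2.35 1.63 0.62] q6 -1.83 flip 1.32
30 0.06 0 [0.14 0.48 2.3  1.88 0.61] q6 -2.03 flip 1.11
30 0 0 [0.22 0.62 2.24 2.06 0.61] q6 -2.17 flip 0.97
30 0 0.05 [0.22 0.48 2.24 1.86 0.56] q6 -1.92 flip 1.22
30 0 0.12 [0.22 0.29 2.2  1.5  0.53] q6 -1.5 flip 1.64
30 pile [-0.41  0.69  1.74  0.53  1.05] q6 -0.85 flip 2.29
```

```bash
python3 - <<'E'
from poses import *
z=pz(np.radians(15)); delta([.43,.16,.24],target_rot(z,[.973,.232,0]))
E
```

```text
params [0.0726 0.2612 0.5048 0.4244 0.0673 0.2118] res mm 11.235949210394141
clock 3.08 dp [ 0.021  -0.0411  0.0322] rv [0.1143 0.6112 0.0749] rows 4 each [ 0.0053 -0.0103  0.008 ] [0.0286 0.1528 0.0187] F [0.36 0.06 0.33] gap 0.0857
```

```bash
python3 -m inch '[{"twist":[0.029,0.153,0.019],"slide":[0.005,-0.01,0.008],"claw":1},{"twist":[0.029,0.153,0.019],"slide":[0.005,-0.01,0.008],"claw":1},{"twist":[0.029,0.153,0.019],"slide":[0.005,-0.01,0.008],"claw":1},{"twist":[0.029,0.153,0.019],"slide":[0.005,-0.01,0.008],"claw":1}]'
python3 - <<'E'
from poses import *
log()
z=gz(np.radians(25)); delta(g-z*.123,target_rot(z,x2))
E
```

```text
clock: 3.58
tcp_pos: [0.4242, 0.1607, 0.216]
orientation: [0.62, 0.759, 0.149, 0.129]
force: [-0.3, -0.1, -1.3]
finger_gap: 0.0856
params [0.0726 0.2612 0.5048 0.4244 0.0673 0.2118] res mm 11.235949210394141
[ 0.386  0.11   2.25  -0.21   0.401  0.364]
clock 3.58 dp [ 0.0135 -0.0054 -0.0316] rv [ 0.4296 -0.1205  0.2482] rows 3 each [ 0.0045 -0.0018 -0.0105] [ 0.1432 -0.0402  0.0827] F [-0.33 -0.1  -1.32] gap 0.0856
```

```bash
python3 -m inch '[{"twist":[0.08,0.08,0.04],"slide":[0.002,0,0],"claw":1},{"twist":[0.09,0,0.05],"slide":[0.003,0,0],"claw":1},{"twist":[0.09,0,0.05],"slide":[0.003,0,0],"claw":1}]'
python3 - <<'E'
from poses import *
log()
z=gz(np.radians(25)); delta(g-z*.123,target_rot(z,x2))
E
```

```text
clock: 3.95
tcp_pos: [0.4293, 0.1635, 0.2165]
orientation: [0.591, 0.779, 0.205, 0.038]
force: [-0.9, 0.7, 0.2]
finger_gap: 0.0857
params [0.0575 0.1953 0.5408 0.411  0.0417 0.2086] res mm 11.140205894275612
[ 0.213  0.126  2.238  0.482  0.456 -0.461]
clock 3.95 dp [ 0.0085 -0.0082 -0.0321] rv [ 0.2606 -0.1808  0.1119] rows 2 each [ 0.0042 -0.0041 -0.016 ] [ 0.1303 -0.0904  0.056 ] F [-0.86  0.75  0.21] gap 0.0857
```

```bash
python3 -m inch '[{"twist":[0.065,-0.045,0.028],"slide":[0.002,-0.002,-0.008],"claw":1},{"twist":[0.065,-0.045,0.028],"slide":[0.002,-0.002,-0.008],"claw":1},{"twist":[0.065,-0.045,0.028],"slide":[0.002,-0.002,-0.008],"claw":1},{"twist":[0.065,-0.045,0.028],"slide":[0.002,-0.002,-0.008],"claw":1},{"twist":[0,0,0],"slide":[0,0,0],"claw":1}]'
python3 - <<'E'
from poses import *
log()
z=gz(np.radians(25)); delta(g-z*.123,target_rot(z,x2))
s=robot.get_state();im=snap('wrist','wrist2.png');W=cloud(im,s);np.save('pics/wrist2.npy',W)
for q in ['plate_grip']:
    for d in robot.place_of('wrist',q)[:1]:
        u,v=[int(round(x)) for x in d['uv']];print(q,d,W[v,u], 'expect bar top',g+n*.008)
D=W-C;h=D@n
b=(h>.036)&(h<.05)&(abs(D@x2)<.02)&(abs(D@y2)<.06)
P=W[b];u=(P-C)@x2;v=(P-C)@y2;print('bar',b.sum(),'h',np.percentile((P-C)@n,[5,50,95]).round(4),'x',np.percentile(u,[1,50,99]).round(4),'y',np.percentile(v,[1,99]).round(4),'slope',np.polyfit(v,u,1).round(4))
E
```

```text
clock: 4.58
tcp_pos: [0.437, 0.1644, 0.1944]
orientation: [0.534, 0.778, 0.331, 0.018]
force: [-0.2, -0.9, 1.0]
finger_gap: 0.0851
params [0.0175 0.2697 0.5583 0.4601 0.0642 0.2558] res mm 16.07420165545645
[ 0.043  0.234  2.328  1.387  0.509 -1.562]
clock 4.58 dp [ 0.0007 -0.0092 -0.01  ] rv [ 0.0444 -0.0361  0.006 ] rows 1 each [ 0.0007 -0.0092 -0.01  ] [ 0.0444 -0.0361  0.006 ] F [-0.2  -0.93  0.97] gap 0.0851
plate_grip {'uv': [254.9, 200.2], 'score': 0.94} [0.48478997 0.21888746 0.09992126] expect bar top [0.48334455 0.21963545 0.09964066]
bar 2058 h [0.0386 0.0415 0.0429] x [-0.0061  0.      0.0057] y [-0.049   0.0483] slope [-0.0012 -0.    ]
```

View pics/wrist2.png

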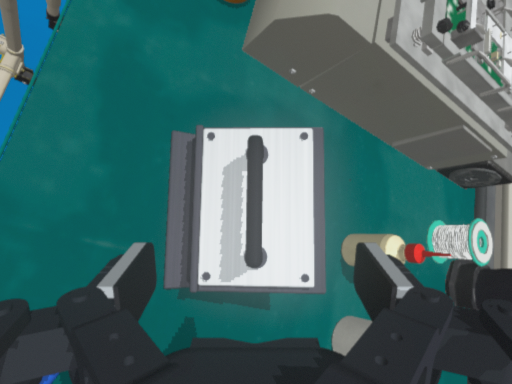

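The wrist view shows the bar centred (255,135 to 255,258) and the cloud agrees with my estimate within 1 mm. I'm moving in along the tool axis.

```bash
python3 -m inch '[{"twist":[0.044,-0.036,0.006],"slide":[0.001,-0.009,-0.01],"claw":1},{"twist":[0,0,0],"slide":[0.01,0.013,-0.018],"claw":1},{"twist":[0,0,0],"slide":[0.01,0.013,-0.018],"claw":1}]'
python3 - <<'E'
from poses import *
log()
z=gz(np.radians(25)); delta(g-z*.003,target_rot(z,x2))
E
```

```text
clock: 5.05
tcp_pos: [0.4617, 0.1837, 0.1523]
orientation: [0.523, 0.772, 0.36, 0.023]
force: [0.2, 0.4, -0.2]
finger_gap: 0.0861
params [-0.0089  0.3172  0.5709  0.4917  0.0778  0.2874] res mm 11.788657650952938
[ 0.067  0.396  2.317  1.767  0.539 -1.96 ]
clock 5.05 dp [ 0.0249  0.0354 -0.057 ] rv [ 0.0005  0.0088 -0.0015] rows 2 each [ 0.0124  0.0177 -0.0285] [ 0.0002  0.0044 -0.0008] F [ 0.21  0.43 -0.17] gap 0.0861
```

```bash
python3 -m inch '[{"twist":[0,0.009,0],"slide":[0.008,0.012,-0.019],"claw":1},{"twist":[0,0,0],"slide":[0.008,0.012,-0.019],"claw":1},{"twist":[0,0,0],"slide":[0.004,0.006,-0.009],"claw":1},{"twist":[0,0,0],"slide":[0,0,0],"claw":1}]'
python3 - <<'E'
from poses import *
log()
z=gz(np.radians(25)); delta(g-z*.003,target_rot(z,x2))
s=robot.get_state();im=snap('wrist','wrist3.png');snap('side','side3.png')
E
python3 -c "
import cv2;a=cv2.imread('pics/side3.png')[110:250,150:340];cv2.imwrite('pics/side3c.png',cv2.resize(a,None,fx=4,fy=4))"
```

```text
clock: 5.55
tcp_pos: [0.485, 0.2198, 0.1063]
orientation: [0.522, 0.773, 0.359, 0.019]
force: [0.5, 0.0, 0.2]
finger_gap: 0.0851
params [-0.0143  0.3234  0.5752  0.4968  0.0795  0.2937] res mm 12.320254979350603
[ 0.155  0.538  2.261  1.986  0.535 -2.125]
clock 5.55 dp [ 0.0016 -0.0007 -0.0109] rv [-0.0011  0.0022 -0.0074] rows 1 each [ 0.0016 -0.0007 -0.0109] [-0.0011  0.0022 -0.0074] F [0.54 0.04 0.24] gap 0.0851
```

View pics/wrist3.png

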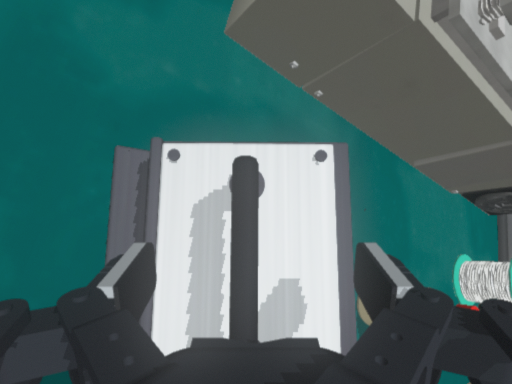

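View pics/side3c.png

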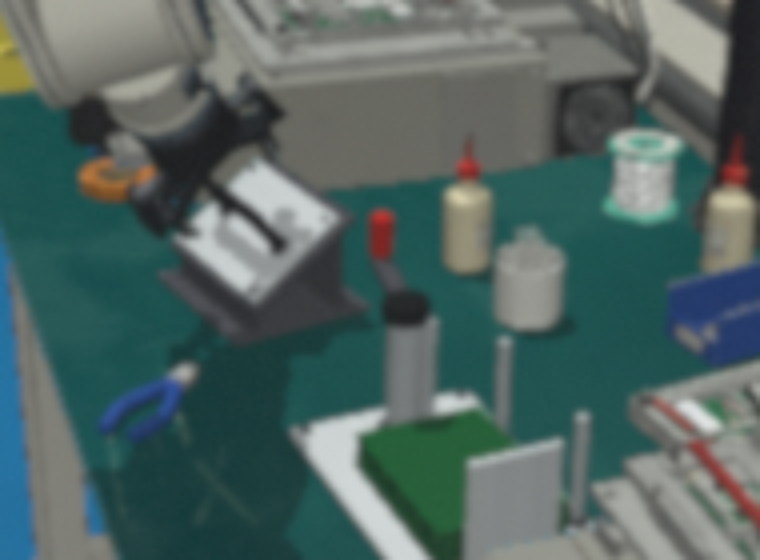

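```bash
python3 -m inch '[{"twist":[0,0.002,-0.007],"slide":[0.002,-0.001,-0.011],"claw":1},{"twist":[0,0,0],"slide":[0,0,0],"claw":1}]'
python3 - <<'E'
from poses import *
z=gz(np.radians(25)); delta(g-z*.003,target_rot(z,x2))
E
```

```text
clock: 5.9
tcp_pos: [0.4872, 0.2183, 0.0975]
orientation: [0.525, 0.771, 0.36, 0.02]
force: [-0.8, 0.1, -0.1]
finger_gap: 0.0853
params [-0.0153  0.3284  0.5753  0.4987  0.0813  0.2964] res mm 12.483863621293
clock 5.9 dp [-0.0006  0.0008 -0.0021] rv [-0.0017  0.003   0.0002] rows 1 each [-0.0006  0.0008 -0.0021] [-0.0017  0.003   0.0002] F [-0.79  0.1  -0.15] gap 0.0853
```

Within 2 mm; a small fix, then I close gently.

```bash
python3 -m inch '[{"twist":[0,0,0],"slide":[-0.001,0.001,-0.002],"claw":1},{"twist":[0,0,0],"slide":[0,0,0],"claw":-1},{"twist":[0,0,0],"slide":[0,0,0],"claw":-1},{"twist":[0,0,0],"slide":[0,0,0],"claw":-1},{"twist":[0,0,0],"slide":[0,0,0],"claw":-1},{"twist":[0,0,0],"slide":[0,0,0],"claw":-1},{"twist":[0,0,0],"slide":[0,0,0],"claw":-1}]' 60
python3 - <<'E'
from poses import *
z=gz(np.radians(25)); delta(g-z*.003,target_rot(z,x2));print(robot.get_state()['joint_pos'])
snap('wrist','wrist4.png')
E
```

```text
clock: 6.78
tcp_pos: [0.4861, 0.2192, 0.0971]
orientation: [0.525, 0.771, 0.36, 0.021]
force: [0.1, 0.0, 0.2]
finger_gap: 0.0108
params [-0.0153  0.3284  0.5753  0.4987  0.0813  0.2964] res mm 12.483863621293
clock 6.78 dp [ 0.0004 -0.0001 -0.0018] rv [-0.0022  0.0046  0.0003] rows 1 each [ 0.0004 -0.0001 -0.0018] [-0.0022  0.0046  0.0003] F [0.1  0.02 0.24] gap 0.0108
[ 0.15563258  0.56368972  2.26159296  2.03825373  0.54578752 -2.17634509]
```

View pics/wrist4.png

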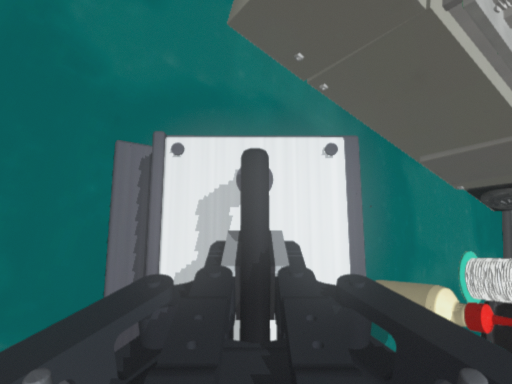

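```bash
python3 -m inch '[{"twist":[0,0,0],"slide":[-0.006,-0.001,0.009],"claw":-1},{"twist":[0,0,0],"slide":[-0.006,-0.001,0.009],"claw":-1},{"twist":[0,0,0],"slide":[-0.006,-0.001,0.02],"claw":-1},{"twist":[0,0,0],"slide":[-0.006,-0.002,0.02],"claw":-1}]'
python3 - <<'E'
from poses import *
log()
s=robot.get_state();print(s['moment'])
z=pz(np.radians(25)); delta([.44,.12,.27],target_rot(z,xm))
E
```

```text
clock: 7.32
tcp_pos: [0.4583, 0.213, 0.1548]
orientation: [0.526, 0.772, 0.357, 0.019]
force: [0.4, 0.3, -4.7]
finger_gap: 0.011
params [-0.0153  0.3284  0.5753  0.4987  0.0813  0.2964] res mm 12.483863621293
[ 0.152  0.388  2.31   1.815  0.497 -1.924]
[-0.65361653  0.533182    0.04218897]
clock 7.33 dp [-0.0183 -0.093   0.1152] rv [-0.0995  0.6002 -0.1327] rows 4 each [-0.0046 -0.0233  0.0288] [-0.0249  0.1501 -0.0332] F [ 0.38  0.29 -4.69] gap 0.011
```

```bash
python3 -m inch '[{"twist":[0,0,0],"slide":[0,-0.01,0.03],"claw":-1},{"twist":[-0.012,0.075,-0.017],"slide":[-0.002,-0.015,0.02],"claw":-1},{"twist":[-0.012,0.075,-0.017],"slide":[-0.002,-0.015,0.02],"claw":-1},{"twist":[-0.012,0.075,-0.017],"slide":[-0.002,-0.015,0.02],"claw":-1},{"twist":[-0.012,0.075,-0.017],"slide":[-0.002,-0.015,0.02],"claw":-1},{"twist":[-0.012,0.075,-0.017],"slide":[-0.002,-0.01,0.01],"claw":-1},{"twist":[-0.012,0.075,-0.017],"slide":[-0.002,-0.01,0],"claw":-1},{"twist":[0,0,0],"slide":[0,0,0],"claw":-1}]'
python3 - <<'E'
from poses import *
log()
z=pz(np.radians(25)); delta([.44,.12,.27],target_rot(z,xm))
E
```

```text
clock: 8.32
tcp_pos: [0.4366, 0.1256, 0.2733]
orientation: [0.626, 0.744, 0.205, -0.114]
force: [0.7, -0.5, -5.3]
finger_gap: 0.011
params [-0.0169  0.33    0.5764  0.5002  0.0817  0.2981] res mm 12.626900469301233
[-0.027  0.12   2.086  0.59   0.941 -0.553]
clock 8.32 dp [ 0.0034 -0.0056 -0.0033] rv [-0.0288  0.1614 -0.0366] rows 1 each [ 0.0034 -0.0056 -0.0033] [-0.0288  0.1614 -0.0366] F [ 0.66 -0.46 -5.27] gap 0.011
```

```bash
python3 -m inch '[{"twist":[-0.014,0.08,-0.018],"slide":[0.01,-0.02,0],"claw":-1},{"twist":[-0.014,0.08,-0.018],"slide":[0.016,-0.036,0],"claw":-1},{"twist":[0,0,0],"slide":[0.018,-0.04,0],"claw":-1},{"twist":[0,0,0],"slide":[0.018,-0.04,0],"claw":-1},{"twist":[0,0,0],"slide":[0.018,-0.04,0],"claw":-1},{"twist":[0,0,0],"slide":[0.018,-0.04,0],"claw":-1},{"twist":[0,0,0],"slide":[0.018,-0.04,0],"claw":-1},{"twist":[0,0,0],"slide":[0,0,0],"claw":-1}]'
python3 - <<'E'
from poses import *
s=log()
z=pz(np.radians(25)); delta(cm+np.array([0,0,.2])-z*.003,target_rot(z,xm))
im=snap('wrist','wrist5.png');W=cloud(im,s);np.save('pics/wrist5.npy',W)
for nm in ['top','side']:
    im=snap(nm,nm+'5.png');np.save(f'pics/{nm}5.npy',cloud(im))
import cv2
a=cv2.imread('pics/side5.png')[110:310,180:380];cv2.imwrite('pics/side5c.png',cv2.resize(a,None,fx=3,fy=3))
E
```

```text
clock: 9.32
tcp_pos: [0.5484, -0.1336, 0.2699]
orientation: [0.653, 0.726, 0.146, -0.162]
force: [-0.8, 0.3, -5.0]
finger_gap: 0.0107
params [-0.0159  0.3335  0.5755  0.5016  0.0836  0.2987] res mm 12.382249945019602
[-0.441  0.419  1.662  0.385  1.318 -0.693]
clock 9.32 dp [ 0.0088 -0.0085 -0.0671] rv [-0.0029  0.0007 -0.0079] rows 2 each [ 0.0044 -0.0042 -0.0336] [-0.0015  0.0004 -0.0039] F [-0.8   0.27 -4.99] gap 0.0107
```

View pics/wrist5.png

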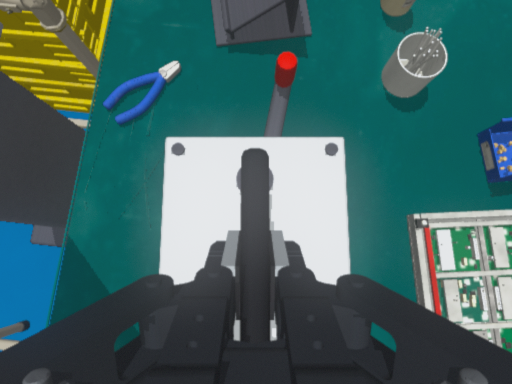

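View pics/side5c.png

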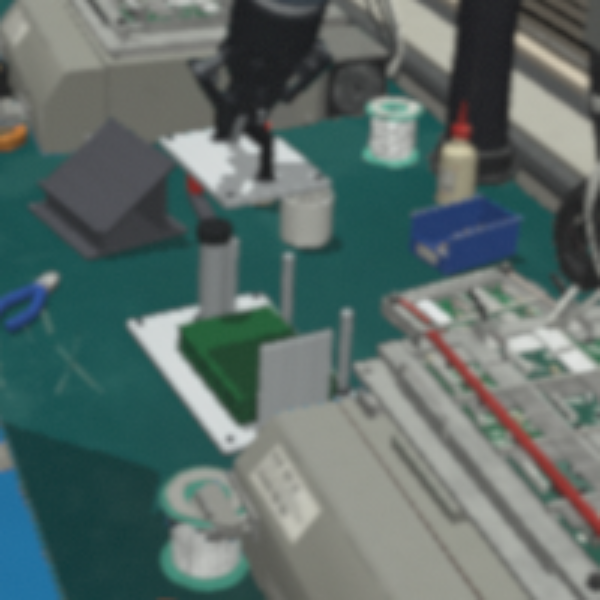

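The plate hangs level over the pile: its far edge is at row 137, columns 165–345 in the wrist view. I'll measure its pose in the hand.

```bash
cat > plate.py <<'E'
from poses import *
def measure(W,I,tcp,zmin,zmax,tag):
    D=W-tcp
    m=(I.min(-1)>130)&(np.hypot(D[...,0],D[...,1])<.12)&(W[...,2]>zmin)&(W[...,2]<zmax)
    P=W[m]
    for _ in range(3):
        c0=np.median(P,0);vt=np.linalg.svd(P-P.mean(0),full_matrices=False)[2];nn=vt[2]*np.sign(vt[2][2]);P=P[abs((P-P.mean(0))@nn)<.003]
    q=np.c_[P@xm,P@ym].astype(np.float32);r=cv2.minAreaRect(q);b=(q-np.array([cm@xm,cm@ym]))
    print(tag,len(P),'n in mag',(nn@xm).round(3),(nn@ym).round(3),'z top',P[:,2].mean().round(4),'mag rect ctr',(np.array(r[0])-[cm@xm,cm@ym]).round(4),np.round(r[1],4),r[2],'ext x',np.percentile(b[:,0],[.3,99.7]).round(4),'y',np.percentile(b[:,1],[.3,99.7]).round(4))
E
python3 - <<'E'
from plate import *
tcp=np.array([0.5484,-0.1336,0.2699])
for nm in ['wrist','top','side']:
    measure(np.load(f'pics/{nm}5.npy'),cv2.imread(f'pics/{nm}5.png').astype(int),tcp,.2,.26,nm)
t=tcp-cm;print('tcp in mag',t@xm,t@ym)
E
```

```text
params [-0.0163  0.3338  0.5792  0.5038  0.0861  0.2996] res mm 12.492002516904272
wrist 19391 n in mag 0.001 -0.002 z top 0.2313 mag rect ctr [-0.0085  0.0256] [0.1    0.1063] 0.6265562772750854 ext x [-0.058   0.0407] y [-0.025   0.0784]
top 1062 n in mag 0.006 -0.005 z top 0.2304 mag rect ctr [-0.0105  0.0112] [0.1003 0.139 ] 0.6689099669456482 ext x [-0.0605  0.0387] y [-0.0564  0.0804]
side 662 n in mag 0.002 -0.008 z top 0.2314 mag rect ctr [-0.0105  0.0102] [0.1446 0.1019] 89.57833862304688 ext x [-0.061   0.0374] y [-0.0605  0.0805]
tcp in mag -0.007955881501576096 0.008014608507773802
```

```bash
python3 -m inch '[{"twist":[0,0,-0.01],"slide":[0.011,-0.009,0],"claw":-1},{"twist":[0,0,0],"slide":[0,0,-0.03],"claw":-1},{"twist":[0,0,0],"slide":[0,0,-0.03],"claw":-1},{"twist":[0,0,0],"slide":[0,0,0],"claw":-1}]'
python3 - <<'E'
from plate import *
s=robot.get_state();t=s['tcp_pos']-cm;print('tcp mag',(t@xm).round(4),(t@ym).round(4),s['tcp_pos'].round(4))
z=pz(np.radians(25)); delta(cm+np.array([0,0,.2])-z*.003,target_rot(z,xm))
for nm in ['wrist','top','side']:
    im=snap(nm,nm+'6.png');measure(cloud(im,s),im['pixels'].astype(int),s['tcp_pos'],.14,.195,nm)
E
```

```text
clock: 9.98
tcp_pos: [0.5595, -0.1377, 0.21]
orientation: [0.654, 0.724, 0.147, -0.161]
force: [0.8, 0.4, -4.5]
finger_gap: 0.0107
params [-0.0163  0.3338  0.5792  0.5038  0.0861  0.2996] res mm 12.492002516904272
tcp mag 0.0027 0.0028 [ 0.5595 -0.1377  0.21  ]
clock 9.97 dp [-0.0022 -0.0043 -0.0072] rv [-0.0035  0.0018 -0.0028] rows 1 each [-0.0022 -0.0043 -0.0072] [-0.0035  0.0018 -0.0028] F [ 0.76  0.41 -4.48] gap 0.0107
wrist 19391 n in mag 0.0 -0.003 z top 0.1714 mag rect ctr [0.0023 0.0204] [0.1    0.1062] 0.5045022368431091 ext x [-0.0472  0.0514] y [-0.0302  0.0732]
top 897 n in mag -0.004 -0.003 z top 0.1719 mag rect ctr [0.0019 0.0036] [0.1397 0.0996] 89.75862884521484 ext x [-0.0476  0.0515] y [-0.0652  0.0731]
side 658 n in mag 0.0 0.0 z top 0.1741 mag rect ctr [0.0023 0.0036] [0.1012 0.1464] 0.3644697964191437 ext x [-0.0476  0.0516] y [-0.0691  0.073 ]
```

```bash
python3 -m inch '[{"twist":[-0.003,0.001,-0.005],"slide":[-0.002,-0.004,0],"claw":-1},{"twist":[0,0,0],"slide":[0,0,-0.03],"claw":-1},{"twist":[0,0,0],"slide":[0,0,-0.03],"claw":-1},{"twist":[0,0,0],"slide":[0,0,-0.03],"claw":-1},{"twist":[0,0,0],"slide":[0,0,-0.015],"claw":-1},{"twist":[0,0,0],"slide":[0,0,0],"claw":-1}]'
python3 - <<'E'
from plate import *
s=robot.get_state();t=s['tcp_pos']-cm;print('tcp mag',(t@xm).round(4),(t@ym).round(4),s['tcp_pos'].round(4),s['force'],s['moment'])
for nm in ['wrist','top','side']:
    im=snap(nm,nm+'7.png');measure(cloud(im,s),im['pixels'].astype(int),s['tcp_pos'],.05,.1,nm)
a=cv2.imread('pics/side7.png')[150:280,210:340];cv2.imwrite('pics/side7c.png',cv2.resize(a,None,fx=4.5,fy=4.5))
E
```

```text
clock: 10.88
tcp_pos: [0.5633, -0.1458, 0.1127]
orientation: [0.657, 0.724, 0.149, -0.151]
force: [-0.9, -0.1, -3.9]
finger_gap: 0.011
params [-0.0163  0.3338  0.5792  0.5038  0.0861  0.2996] res mm 12.492002516904272
tcp mag 0.0057 -0.0055 [ 0.5633 -0.1458  0.1127] [-0.93896694 -0.10256803 -3.93762447] [-0.47530066 -0.00150352  0.04230251]
wrist 19448 n in mag -0.016 0.01 z top 0.0737 mag rect ctr [0.006  0.0257] [0.1346 0.1001] 89.94686889648438 ext x [-0.0434  0.0553] y [-0.039   0.0642]
top 612 n in mag -0.026 0.013 z top 0.0737 mag rect ctr [ 0.0053 -0.0053] [0.1394 0.0999] 89.23844146728516 ext x [-0.0443  0.0547] y [-0.0721  0.0643]
side 454 n in mag -0.018 0.031 z top 0.0756 mag rect ctr [ 0.0045 -0.0096] [0.1    0.1511] 1.141597032546997 ext x [-0.0453  0.0536] y [-0.084   0.0636]
```

View pics/side7c.png

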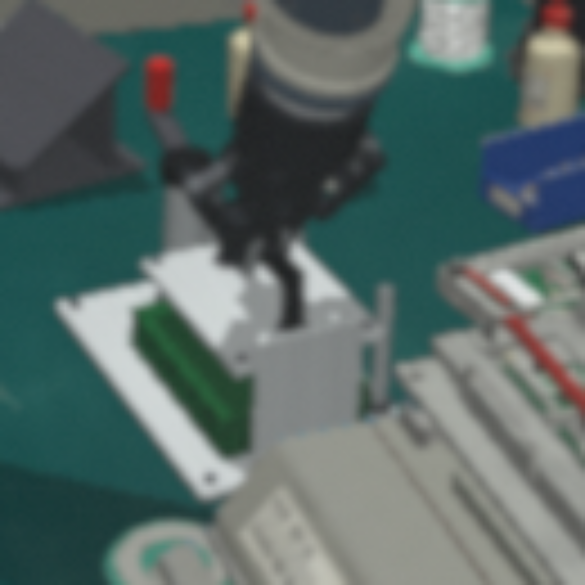

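View pics/wrist7.png

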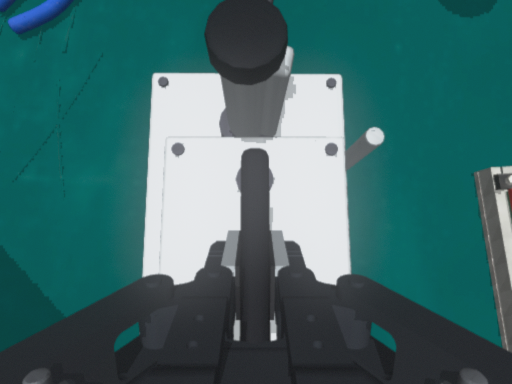

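The plate drifted to about (+5.5, −5.5) mm and tilted ~1.5° during the quick descent. It is still clear of fence and posts, and I'll correct it here, about 30 mm above the pile.

```bash
python3 - <<'E'
from plate import *
z=pz(np.radians(25)); delta(robot.get_state()['tcp_pos']-.0055*xm+.0055*ym,target_rot(z,xm))
E
```

```text
params [-0.0163  0.3338  0.5792  0.5038  0.0861  0.2996] res mm 12.492002516904272
clock 11.03 dp [-0.006   0.0049  0.    ] rv [0.009  0.0214 0.0042] rows 1 each [-0.006   0.0049  0.    ] [0.009  0.0214 0.0042] F [ 0.39  0.45 -4.63] gap 0.0113
```

```bash
python3 -m inch '[{"twist":[0.004,0.01,0.002],"slide":[-0.003,0.0025,0],"claw":-1},{"twist":[0.004,0.01,0.002],"slide":[-0.003,0.0025,0],"claw":-1},{"twist":[0,0,0],"slide":[0,0,0],"claw":-1}]'
python3 - <<'E'
from plate import *
s=robot.get_state();t=s['tcp_pos']-cm;print('tcp mag',(t@xm).round(4),(t@ym).round(4),s['tcp_pos'].round(4),s['force'],s['moment'])
z=pz(np.radians(25)); delta(s['tcp_pos'],target_rot(z,xm))
for nm in ['wrist','top']:
    im=snap(nm,nm+'8.png');measure(cloud(im,s),im['pixels'].astype(int),s['tcp_pos'],.05,.1,nm)
E
```

```text
clock: 11.4
tcp_pos: [0.5587, -0.1411, 0.1162]
orientation: [0.656, 0.724, 0.146, -0.159]
force: [-0.2, -0.4, -5.0]
finger_gap: 0.0113
params [-0.0163  0.3338  0.5792  0.5038  0.0861  0.2996] res mm 12.492002516904272
tcp mag 0.0016 -0.0005 [ 0.5587 -0.1411  0.1162] [-0.16871599 -0.38083769 -5.04048984] [-0.51669772 -0.06087381  0.01018276]
clock 11.4 dp [0. 0. 0.] rv [ 0.0018  0.0032 -0.0002] rows 1 each [0. 0. 0.] [ 0.0018  0.0032 -0.0002] F [-0.17 -0.38 -5.04] gap 0.0113
wrist 19441 n in mag -0.001 0.002 z top 0.0775 mag rect ctr [0.0012 0.0287] [0.1001 0.1297] 0.16523213684558868 ext x [-0.0482  0.0506] y [-0.0335  0.0696]
top 637 n in mag -0.0 -0.001 z top 0.0767 mag rect ctr [0.0007 0.0003] [0.1384 0.0997] 89.33747863769531 ext x [-0.0491  0.0504] y [-0.0684  0.0691]
```

```bash
python3 -m inch '[{"twist":[0.001,0.002,0],"slide":[-0.001,0,-0.005],"claw":-1},{"twist":[0,0,0],"slide":[0,0,-0.005],"claw":-1},{"twist":[0,0,0],"slide":[0,0,-0.005],"claw":-1},{"twist":[0,0,0],"slide":[0,0,-0.005],"claw":-1},{"twist":[0,0,0],"slide":[0,0,0],"claw":-1}]'
python3 - <<'E'
from plate import *
s=robot.get_state();t=s['tcp_pos']-cm;print('tcp mag',(t@xm).round(4),(t@ym).round(4),s['tcp_pos'].round(4),s['force'],s['moment'])
z=pz(np.radians(25)); delta(s['tcp_pos'],target_rot(z,xm))
for nm in ['wrist']:
    im=snap(nm,nm+'9.png');measure(cloud(im,s),im['pixels'].astype(int),s['tcp_pos'],.04,.1,nm)
E
```

```text
clock: 12.12
tcp_pos: [0.5576, -0.1412, 0.094]
orientation: [0.656, 0.723, 0.145, -0.16]
force: [-0.6, 0.6, -3.9]
finger_gap: 0.0107
params [-0.0163  0.3338  0.5792  0.5038  0.0861  0.2996] res mm 12.492002516904272
tcp mag 0.0004 -0.0004 [ 0.5576 -0.1412  0.094 ] [-0.57623701  0.61821624 -3.92724258] [-0.48662708 -0.04784672  0.05007895]
clock 12.12 dp [0. 0. 0.] rv [0.0006 0.0005 0.0001] rows 1 each [0. 0. 0.] [0.0006 0.0005 0.0001] F [-0.58  0.62 -3.93] gap 0.0107
wrist 16158 n in mag -0.004 0.003 z top 0.0554 mag rect ctr [-0.0007  0.0283] [0.129  0.0993] 89.64031219482422 ext x [-0.0496  0.0478] y [-0.0339  0.0697]
```

```bash
python3 -m inch '[{"twist":[0,0,0],"slide":[0,0,-0.002],"claw":-1},{"twist":[0,0,0],"slide":[0,0,-0.002],"claw":-1},{"twist":[0,0,0],"slide":[0,0,-0.002],"claw":-1},{"twist":[0,0,0],"slide":[0,0,-0.002],"claw":-1}]'; python3 -m inch '[{"twist":[0,0,0],"slide":[0,0,-0.001],"claw":-1},{"twist":[0,0,0],"slide":[0,0,-0.001],"claw":-1}]'; python3 -m inch '[{"twist":[0,0,0],"slide":[0,0,-0.001],"claw":-1}]'
```

```text
clock: 12.68
tcp_pos: [0.5581, -0.1414, 0.0863]
orientation: [0.656, 0.723, 0.146, -0.159]
force: [-1.4, 0.3, -4.4]
finger_gap: 0.0106
clock: 12.92
tcp_pos: [0.5581, -0.1414, 0.0841]
orientation: [0.656, 0.723, 0.146, -0.159]
force: [0.8, 0.5, -3.9]
finger_gap: 0.0113
clock: 13.05
tcp_pos: [0.5581, -0.1414, 0.083]
orientation: [0.656, 0.723, 0.146, -0.159]
force: [-0.5, -1.0, -5.2]
finger_gap: 0.0107
```

```bash
python3 -m inch '[{"twist":[0,0,0],"slide":[0,0,-0.001],"claw":-1}]';python3 -m inch '[{"twist":[0,0,0],"slide":[0,0,-0.001],"claw":-1}]'
```

```text
clock: 13.18
tcp_pos: [0.5581, -0.1415, 0.0821]
orientation: [0.656, 0.723, 0.146, -0.159]
force: [-0.7, -0.7, -2.8]
finger_gap: 0.0108
clock: 13.3
tcp_pos: [0.5581, -0.1415, 0.0813]
orientation: [0.656, 0.723, 0.146, -0.159]
force: [-0.8, -0.1, 0.2]
finger_gap: 0.0108
```

```bash
python3 -m inch '[{"twist":[0,0,0],"slide":[0,0,-0.001],"claw":-1}]'
```

```text
clock: 13.42
tcp_pos: [0.5581, -0.1415, 0.0806]
orientation: [0.656, 0.723, 0.146, -0.159]
force: [-2.6, -1.0, 1.9]
finger_gap: 0.0114
```

Contact felt: the vertical reading went from −4.6 to +1.9 N, so about 6.5 N on the pile. I'll hold, check, then let go.

```bash
python3 -m inch '[{"twist":[0,0,0],"slide":[0,0,0],"claw":-1},{"twist":[0,0,0],"slide":[0,0,0],"claw":-1},{"twist":[0,0,0],"slide":[0,0,0],"claw":-1}]'
python3 - <<'E'
from plate import *
s=robot.get_state();t=s['tcp_pos']-cm;print('tcp mag',(t@xm).round(4),(t@ym).round(4),s['tcp_pos'].round(4),s['force'],s['moment'])
for nm in ['wrist','top']:
    im=snap(nm,nm+'10.png');measure(cloud(im,s),im['pixels'].astype(int),s['tcp_pos'],.03,.1,nm)
E
```

```text
clock: 13.8
tcp_pos: [0.5581, -0.1415, 0.0811]
orientation: [0.656, 0.723, 0.146, -0.159]
force: [-1.9, -0.0, 0.7]
finger_gap: 0.0108
params [-0.0163  0.3338  0.5792  0.5038  0.0861  0.2996] res mm 12.492002516904272
tcp mag 0.0009 -0.0008 [ 0.5581 -0.1415  0.0811] [-1.91804373 -0.03465217  0.6565002 ] [-0.19496303  0.20435318  0.16433342]
wrist 10561 n in mag -0.01 0.01 z top 0.0425 mag rect ctr [0.0052 0.0313] [0.1098 0.0792] 0.3810034990310669 ext x [-0.0491  0.0448] y [-0.0046  0.0702]
top 35 n in mag -0.947 0.136 z top 0.0551 mag rect ctr [0.0469 0.0275] [0.0761 0.0128] 67.37745666503906 ext x [0.0361 0.0661] y [-0.0092  0.0609]
```

```bash
python3 -m inch '[{"twist":[0,0,0],"slide":[0,0,0],"claw":-0.6},{"twist":[0,0,0],"slide":[0,0,0],"claw":-0.4},{"twist":[0,0,0],"slide":[0,0,0],"claw":0},{"twist":[0,0,0],"slide":[0,0,0],"claw":0},{"twist":[0,0,0],"slide":[0,0,0],"claw":0},{"twist":[0,0,0],"slide":[0,0,0],"claw":0}]' 
python3 - <<'E'
from plate import *
s=robot.get_state();print(s['force'])
for nm in ['wrist']:
    im=snap(nm,nm+'11.png');measure(cloud(im,s),im['pixels'].astype(int),s['tcp_pos'],.03,.1,nm)
E
```

```text
clock: 14.65
tcp_pos: [0.5592, -0.1416, 0.0813]
orientation: [0.656, 0.723, 0.146, -0.159]
force: [-0.9, 0.2, -0.2]
finger_gap: 0.0426
params [-0.0163  0.3338  0.5792  0.5038  0.0861  0.2996] res mm 12.492002516904272
[-0.85867449  0.15464634 -0.16316905]
wrist 12829 n in mag -0.013 -0.001 z top 0.0426 mag rect ctr [-0.0089  0.0271] [0.1285 0.0904] 82.5893325805664 ext x [-0.049   0.0246] y [-0.0352  0.0695]
```

View pics/wrist11.png

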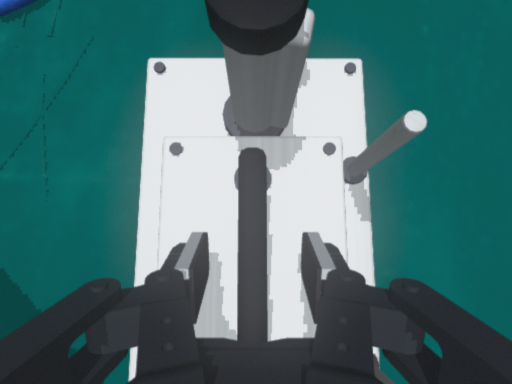

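Released: pads stand off the bar on both sides and the tool force is zero. I'm retreating.

```bash
python3 -m inch '[{"twist":[0,0,0],"slide":[0,-0.004,0.01],"claw":0},{"twist":[0,0,0],"slide":[0.001,-0.01,0.025],"claw":0},{"twist":[0,0,0],"slide":[0.001,-0.01,0.025],"claw":0},{"twist":[0,0,0],"slide":[0.001,-0.01,0.03],"claw":-1},{"twist":[0,0,0],"slide":[0.001,0,0.04],"claw":-1},{"twist":[0,0,0],"slide":[0,0,0.03],"claw":-1},{"twist":[0,0,0],"slide":[0,0,0],"claw":-1}]' 
python3 - <<'E'
from plate import *
s=log();print(s['force'])
for nm in ['wrist','top','side']:
    im=snap(nm,nm+'12.png');W=cloud(im,s);measure(W,im['pixels'].astype(int),cm+np.array([0,0,.05]),.035,.055,nm)
    I=im['pixels'].astype(int);x,y=W[...,0],W[...,1]
    m=(I[...,0]>140)&(I[...,1]<80)&(I[...,2]<80)&(x>.45)&(x<.68)&(y>-.1)&(y<.1)&(W[...,2]>.1);P=W[m];print('red',m.sum(),P.mean(0).round(4))
E
```

```text
clock: 15.58
tcp_pos: [0.5627, -0.1783, 0.2501]
orientation: [0.656, 0.723, 0.146, -0.157]
force: [-0.3, 0.2, -0.2]
finger_gap: -0.0003
params [-0.0163  0.3338  0.5792  0.5038  0.0861  0.2996] res mm 12.492002516904272
[-0.494  0.483  1.607  0.371  1.317 -0.734]
[-0.32183718  0.15889088 -0.19146595]
wrist 7798 n in mag -0.0 -0.001 z top 0.0426 mag rect ctr [0.0052 0.0044] [0.1095 0.1317] 0.06939356029033661 ext x [-0.0492  0.0502] y [-0.0576  0.0699]
red 7 [0.5585 0.025  0.1534]
top 1138 n in mag -0.001 -0.0 z top 0.0418 mag rect ctr [-0.0005 -0.0041] [0.1001 0.1488] 0.04455338418483734 ext x [-0.0502  0.0493] y [-0.0695  0.0696]
red 32 [0.5557 0.0322 0.1528]
side 532 n in mag -0.008 0.006 z top 0.043 mag rect ctr [-0.002  -0.0072] [0.1591 0.1009] 88.83220672607422 ext x [-0.0509  0.0478] y [-0.0853  0.0717]
red 11 [0.5559 0.0288 0.1552]
```

View pics/wrist12.png

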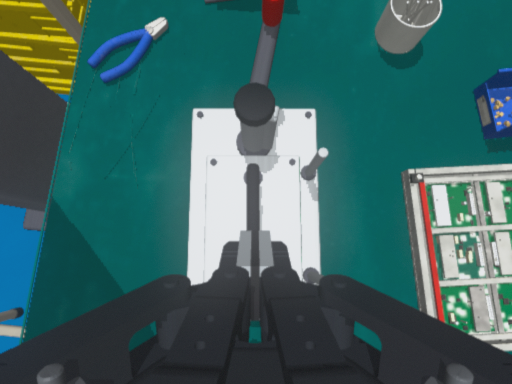

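Plate sits within 1 mm of the pile's middle and level (top at 0.042). The lever grip is at (0.556, 0.032). I'll go upright with closed fingers behind it.

```bash
cat > lev.py <<'E'
from plate import *
ax=cm+.094*ym; print('axis',ax.round(4),'lever0',(.0976+np.pi/2-np.arctan2(.0322-ax[1],.5557-ax[0])).round(3))
def pose(th,off,zz=.150):   # finger centre off behind the grip centre at lever angle th
    az=np.radians(5.6)+np.pi/2-th; r=np.array([np.cos(az),np.sin(az),0]);t=np.array([np.sin(az),-np.cos(az),0])
    p=ax+.080*r-off*t; p[2]=zz; return p,target_rot([0,0,-1],t)
E
python3 - <<'E'
from lev import *
p,M=pose(.19,.036,.25);print(p);delta(p,M)
E
```

```text
params [-0.0172  0.3346  0.5811  0.5052  0.0871  0.3006] res mm 12.649575665751616
axis [ 0.5479 -0.0472  0.    ] lever0 0.195
[0.51945078 0.03572784 0.25      ]
clock 15.72 dp [-0.0416  0.2131  0.0035] rv [-0.4369 -0.0012 -0.1856] rows 4 each [-0.0104  0.0533  0.0009] [-0.1092 -0.0003 -0.0464] F [0.63 1.13 0.56] gap 0.0
```

```bash
python3 -m inch '[{"twist":[-0.07,0,-0.03],"slide":[-0.007,0.035,0.002],"claw":-1},{"twist":[-0.07,0,-0.03],"slide":[-0.007,0.035,0.002],"claw":-1},{"twist":[-0.07,0,-0.03],"slide":[-0.007,0.035,0.002],"claw":-1},{"twist":[-0.07,0,-0.03],"slide":[-0.007,0.035,0.002],"claw":-1},{"twist":[-0.07,0,-0.03],"slide":[-0.007,0.035,0.002],"claw":-1},{"twist":[-0.07,0,-0.03],"slide":[-0.007,0.035,0.002],"claw":-1},{"twist":[0,0,0],"slide":[0,0,0],"claw":-1}]'
python3 - <<'E'
from lev import *
p,M=pose(.19,.036,.25);delta(p,M)
E
```

```text
clock: 16.6
tcp_pos: [0.5123, 0.0382, 0.2487]
orientation: [0.74, 0.672, -0.002, -0.007]
force: [0.1, -0.1, 0.1]
finger_gap: 0.0002
params [-0.0172  0.3346  0.5811  0.5052  0.0871  0.3006] res mm 12.649575665751616
axis [ 0.5479 -0.0472  0.    ] lever0 0.195
clock 16.6 dp [ 0.0072 -0.0025  0.0013] rv [-0.0079 -0.0132  0.0041] rows 1 each [ 0.0072 -0.0025  0.0013] [-0.0079 -0.0132  0.0041] F [ 0.13 -0.14  0.13] gap 0.0002
```

```bash
python3 -m inch '[{"twist":[-0.008,-0.013,0.004],"slide":[0.003,-0.002,0],"claw":-1},{"twist":[0,0,0],"slide":[0,0,-0.03],"claw":-1},{"twist":[0,0,0],"slide":[0,0,-0.03],"claw":-1},{"twist":[0,0,0],"slide":[0,0,-0.025],"claw":-1},{"twist":[0,0,0],"slide":[0,0,-0.012],"claw":-1},{"twist":[0,0,0],"slide":[0,0,0],"claw":-1}]'
python3 - <<'E'
from lev import *
p,M=pose(.19,.036);delta(p,M)
for nm in ['wrist','side']: snap(nm,nm+'13.png')
a=cv2.imread('pics/side13.png')[110:250,180:340];cv2.imwrite('pics/side13c.png',cv2.resize(a,None,fx=4,fy=4))
E
```

```text
clock: 17.35
tcp_pos: [0.5159, 0.03, 0.1463]
orientation: [0.741, 0.672, -0.001, -0.0]
force: [-0.4, 0.3, 0.4]
finger_gap: -0.0001
params [-0.0172  0.3346  0.5811  0.5052  0.0871  0.3006] res mm 12.649575665751616
axis [ 0.5479 -0.0472  0.    ] lever0 0.195
clock 17.35 dp [0.0036 0.0057 0.0037] rv [ 0.0003 -0.0017  0.0048] rows 1 each [0.0036 0.0057 0.0037] [ 0.0003 -0.0017  0.0048] F [-0.41  0.32  0.4 ] gap -0.0001
```

View pics/side13c.png

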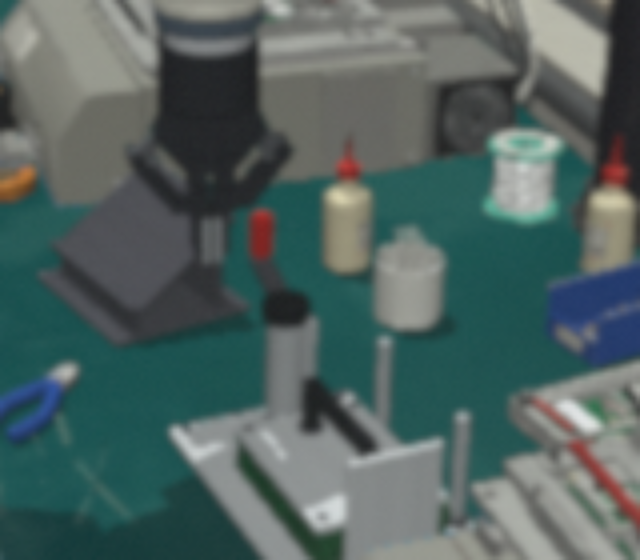

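View pics/wrist13.png

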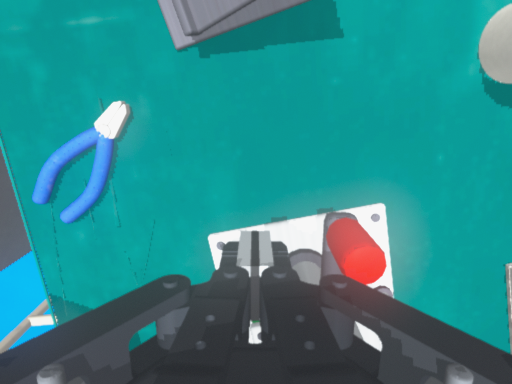

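```bash
python3 - <<'E'
from lev import *
pp=robot.get_state()['tcp_pos']
for th in np.linspace(.19,1.57,13):
    p,M=pose(th,.018);print(round(th,3),p.round(4),(p-pp).round(4));pp=p
E
```

```text
params [-0.0172  0.3346  0.5811  0.5052  0.0871  0.3006] res mm 12.649575665751616
axis [ 0.5479 -0.0472  0.    ] lever0 0.195
0.19 [0.5374 0.0341 0.15  ] [0.0208 0.0037 0.0025]
0.305 [0.5468 0.0347 0.15  ] [0.0094 0.0007 0.    ]
0.42 [0.5562 0.0343 0.15  ] [ 0.0094 -0.0004  0.    ]
0.535 [0.5655 0.0328 0.15  ] [ 0.0093 -0.0015  0.    ]
0.65 [0.5746 0.0303 0.15  ] [ 0.0091 -0.0025  0.    ]
0.765 [0.5833 0.0267 0.15  ] [ 0.0087 -0.0036  0.    ]
0.88 [0.5916 0.0222 0.15  ] [ 0.0083 -0.0045  0.    ]
0.995 [0.5992 0.0167 0.15  ] [ 0.0077 -0.0055  0.    ]
1.11 [0.6062 0.0104 0.15  ] [ 0.007  -0.0063  0.    ]
1.225 [0.6125 0.0033 0.15  ] [ 0.0062 -0.0071  0.    ]
1.34 [ 0.6178 -0.0044  0.15  ] [ 0.0054 -0.0077  0.    ]
1.455 [ 0.6223 -0.0127  0.15  ] [ 0.0045 -0.0083  0.    ]
1.57 [ 0.6258 -0.0215  0.15  ] [ 0.0035 -0.0088  0.    ]
```

```bash
python3 -m inch '[{"twist":[0,0,0],"slide":[0.007,0.003,0.002],"claw":-1},{"twist":[0,0,0],"slide":[0.007,0,0],"claw":-1},{"twist":[0,0,0],"slide":[0.007,0,0],"claw":-1}]'
python3 -m inch '[{"twist":[0,0,-0.115],"slide":[0.009,0.001,0],"claw":-1},{"twist":[0,0,-0.115],"slide":[0.009,0,0],"claw":-1},{"twist":[0,0,-0.115],"slide":[0.009,-0.001,0],"claw":-1}]'
python3 - <<'E'
from lev import *
p,M=pose(.535,.018);delta(p,M)
for nm in ['side','top']:
    im=snap(nm,nm+'14.png');W=cloud(im);I=im['pixels'].astype(int);x,y=W[...,0],W[...,1]
    m=(I[...,0]>140)&(I[...,1]<80)&(I[...,2]<80)&(x>.45)&(x<.68)&(y>-.1)&(y<.1)&(W[...,2]>.1);P=W[m];print('red',m.sum(),P.mean(0).round(4))
E
```

```text
clock: 17.82
tcp_pos: [0.5397, 0.0336, 0.1518]
orientation: [0.74, 0.672, 0.001, 0.001]
force: [-2.7, -0.7, -1.3]
finger_gap: 0.0001
clock: 18.2
tcp_pos: [0.5667, 0.0337, 0.1517]
orientation: [0.847, 0.531, -0.001, 0.0]
force: [-2.3, 0.1, 0.9]
finger_gap: 0.0002
params [-0.0172  0.3346  0.5811  0.5052  0.0871  0.3006] res mm 12.649575665751616
axis [ 0.5479 -0.0472  0.    ] lever0 0.195
clock 18.2 dp [-0.0012 -0.0008 -0.0017] rv [ 0.0015 -0.0007  0.0135] rows 1 each [-0.0012 -0.0008 -0.0017] [ 0.0015 -0.0007  0.0135] F [-2.34  0.1   0.91] gap 0.0002
red 0 [nan nan nan]
red 0 [nan nan nan]<stdin>:5: RuntimeWarning: Mean of empty slice.
  ret = um.true_divide(
```

```bash
python3 -m inch '[{"twist":[0,0,-0.1],"slide":[0.008,-0.003,-0.001],"claw":-1},{"twist":[0,0,-0.115],"slide":[0.009,-0.004,0],"claw":-1},{"twist":[0,0,-0.115],"slide":[0.008,-0.0045,0],"claw":-1},{"twist":[0,0,-0.115],"slide":[0.008,-0.0055,0],"claw":-1}]'
python3 - <<'E'
from lev import *
p,M=pose(.995,.018);delta(p,M)
snap('wrist','wrist15.png')
E
```

```text
clock: 18.8
tcp_pos: [0.6001, 0.0182, 0.1509]
orientation: [0.943, 0.332, -0.0, -0.0]
force: [-2.2, 0.4, -0.1]
finger_gap: 0.0002
params [-0.0172  0.3346  0.5811  0.5052  0.0871  0.3006] res mm 12.649575665751616
axis [ 0.5479 -0.0472  0.    ] lever0 0.195
clock 18.8 dp [-0.0008 -0.0015 -0.0009] rv [-0.0005 -0.0012 -0.0035] rows 1 each [-0.0008 -0.0015 -0.0009] [-0.0005 -0.0012 -0.0035] F [-2.18  0.41 -0.08] gap 0.0002
```

View pics/wrist15.png

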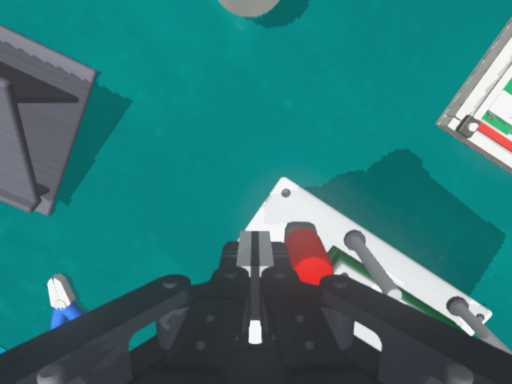

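The wrist view shows the red grip (~(307,255)) moving against the closed fingers. Continuing.

```bash
python3 -m inch '[{"twist":[0,0,-0.115],"slide":[0.0065,-0.0075,-0.001],"claw":-1},{"twist":[0,0,-0.115],"slide":[0.006,-0.007,0],"claw":-1},{"twist":[0,0,-0.115],"slide":[0.0055,-0.008,0],"claw":-1},{"twist":[0,0,-0.115],"slide":[0.0045,-0.008,0],"claw":-1}]'
python3 - <<'E'
from lev import *
p,M=pose(1.455,.018);delta(p,M)
E
```

```text
clock: 19.35
tcp_pos: [0.6234, -0.0112, 0.1502]
orientation: [0.994, 0.108, 0.0, -0.001]
force: [-1.8, 2.1, -0.5]
finger_gap: -0.0002
params [-0.0172  0.3346  0.5811  0.5052  0.0871  0.3006] res mm 12.649575665751616
axis [ 0.5479 -0.0472  0.    ] lever0 0.195
clock 19.35 dp [-0.0011 -0.0015 -0.0002] rv [-0.0024  0.0003 -0.0021] rows 1 each [-0.0011 -0.0015 -0.0002] [-0.0024  0.0003 -0.0021] F [-1.79  2.1  -0.48] gap -0.0002
```

```bash
python3 -m inch '[{"twist":[0,0,-0.115],"slide":[0.002,-0.008,0],"claw":-1}]'; python3 -m inch '[{"twist":[0,0,0],"slide":[0,-0.002,0],"claw":-1}]'; python3 -m inch '[{"twist":[0,0,0],"slide":[0,-0.002,0],"claw":-1}]'
python3 - <<'E'
from lev import *
p,M=pose(1.571,.018);delta(p,M)
E
```

```text
clock: 19.48
tcp_pos: [0.6259, -0.0179, 0.1504]
orientation: [0.999, 0.05, 0.001, -0.002]
force: [1.2, 33.5, 0.1]
finger_gap: 0.0
clock: 19.6
tcp_pos: [0.6259, -0.0173, 0.1505]
orientation: [0.999, 0.051, 0.001, -0.005]
force: [-0.0, 14.6, -0.0]
finger_gap: 0.0001
clock: 19.73
tcp_pos: [0.6258, -0.017, 0.1505]
orientation: [0.999, 0.053, 0.001, -0.006]
force: [-1.1, 8.4, 0.1]
finger_gap: 0.0001
params [-0.0172  0.3346  0.5811  0.5052  0.0871  0.3006] res mm 12.649575665751616
axis [ 0.5479 -0.0472  0.    ] lever0 0.195
clock 19.73 dp [-0.     -0.0045 -0.0005] rv [-0.0121  0.0022 -0.009 ] rows 1 each [-0.     -0.0045 -0.0005] [-0.0121  0.0022 -0.009 ] F [-1.06  8.35  0.12] gap 0.0001
```

A firm stop was felt (33 N briefly, then falling). I'm backing off and checking the lever and plate.

```bash
python3 -m inch '[{"twist":[0,0,0],"slide":[-0.001,0.015,0],"claw":-1},{"twist":[0,0,0],"slide":[-0.002,0.02,0],"claw":-1},{"twist":[0,0,0],"slide":[-0.005,0.02,0.02],"claw":-1},{"twist":[0,0,0],"slide":[-0.02,0.03,0.04],"claw":-1},{"twist":[0,0,0],"slide":[-0.03,0.03,0.04],"claw":-1},{"twist":[0,0,0],"slide":[-0.03,0.03,0.03],"claw":-1},{"twist":[0,0,0],"slide":[-0.03,0.03,0],"claw":-1},{"twist":[0,0,0],"slide":[0,0,0],"claw":-1}]'
python3 - <<'E'
from lev import *
s=robot.get_state();print(s['force'])
for nm in ['top','side']:
    im=snap(nm,nm+'16.png');W=cloud(im);I=im['pixels'].astype(int);x,y=W[...,0],W[...,1]
    measure(W,I,cm+np.array([0,0,.05]),.035,.055,nm)
    m=(I[...,0]>140)&(I[...,1]<80)&(I[...,2]<80)&(x>.45)&(x<.68)&(y>-.1)&(y<.1)&(W[...,2]>.1);P=W[m]
    if len(P): c=P.mean(0);print('red',m.sum(),c.round(4),'lever',np.radians(5.6)+np.pi/2-np.arctan2(c[1]-ax[1],c[0]-ax[0]))
    for q in ['nippers','reel','swab_tub','flux_bottle']:
        for d in robot.place_of(nm,q)[:1]:print(q,np.round(d['uv']),round(d['score'],2))
a=cv2.imread('pics/top16.png')[120:300,120:390];cv2.imwrite('pics/top16c.png',cv2.resize(a,None,fx=2.9,fy=2.9,interpolation=2))
a=cv2.imread('pics/side16.png')[130:280,180:340];cv2.imwrite('pics/side16c.png',cv2.resize(a,None,fx=3.9,fy=3.9,interpolation=2))
E
```

```text
clock: 20.72
tcp_pos: [0.5026, 0.1706, 0.2921]
orientation: [0.998, 0.06, 0.006, -0.007]
force: [0.4, -0.1, -0.4]
finger_gap: 0.0002
params [-0.0172  0.3346  0.5811  0.5052  0.0871  0.3006] res mm 12.649575665751616
axis [ 0.5479 -0.0472  0.    ] lever0 0.195
[ 0.40526199 -0.11984332 -0.36441416]
top 1149 n in mag -0.001 0.003 z top 0.0418 mag rect ctr [-0.0003 -0.0045] [0.0999 0.1487] 0.08036594837903976 ext x [-0.0502  0.0493] y [-0.0695  0.0696]
red 33 [ 0.6272 -0.04    0.1531] lever 1.5771088829932
nippers [214. 256.] 0.76
reel [360. 248.] 0.83
swab_tub [205. 154.] 0.58
flux_bottle [170. 155.] 0.55
side 501 n in mag 0.001 0.002 z top 0.0431 mag rect ctr [-0.0015 -0.0078] [0.1559 0.1001] 88.57164764404297 ext x [-0.0509  0.0495] y [-0.0848  0.069 ]
red 13 [ 0.6268 -0.0444  0.1553] lever 1.6322988099309048
swab_tub [280. 191.] 0.66
flux_bottle [264. 173.] 0.87
```

View pics/top16c.png

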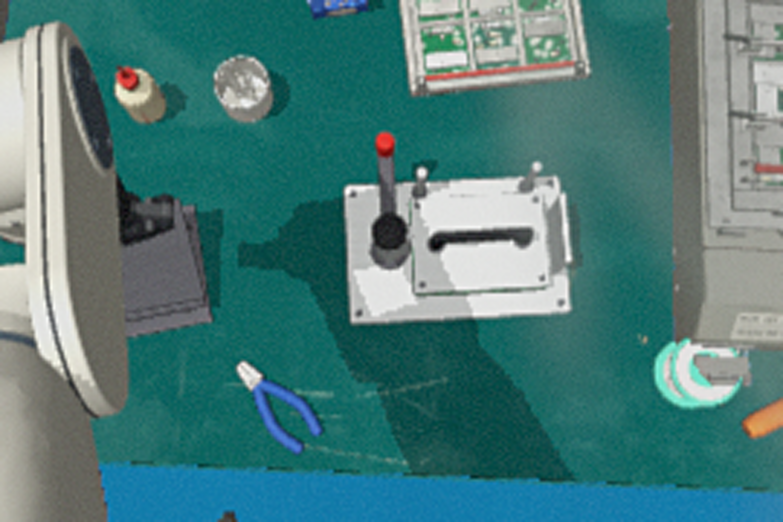

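View pics/side16c.png

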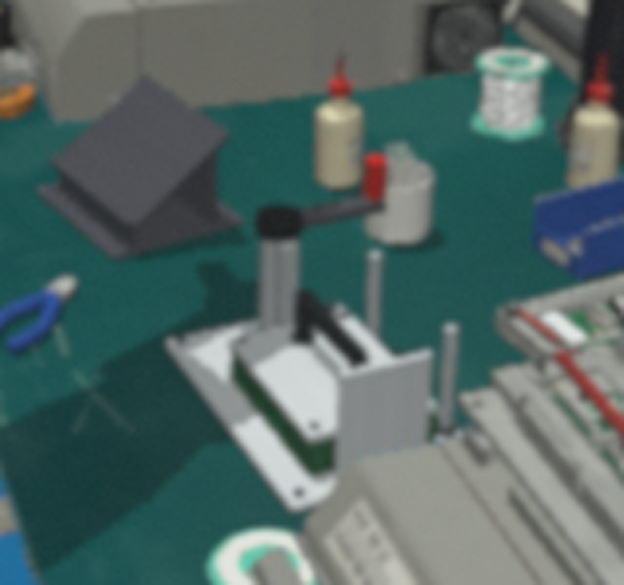

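The lever measures 1.577 rad from the top camera, which puts it at the stop. The plate is centred and level, the bystanders are in place and the robot is clear, so I'm handing in.

```bash
python3 -c "
from station import robot
print(robot.get_state()['force'],robot.finish_job())"
```

```text
the job is handed in; nothing more can be done
[-0.08952181 -0.45620574  0.46121302] None
```

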